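# Centre the weighing pan, then scoop the beads into it

## Task

Get the beads ready for weighing: first, while the weighing pan is still empty, nudge it about on the balance, tapping it from one side and the other until it sits centred in the printed ring; push it only, never lift it. Then take the orange scoop, scoop all the beads out of the tray and tip them into the pan without ever touching a bead with the fingers, and stand the scoop back upright on its mat. The pan must be at rest centred inside the ring at the end (tap it back if it has moved), and the other things on the table stay where they are.

Things in the scene. Friction and masses are not known exactly. Their poses are not given: they have to be found in the camera images.
- target: printed red target on the steel platen of a fixed bench balance: a ring of 122 mm inner diameter with a dot at its centre and four ticks outside. Origin: the dot, on the platen's flat top, 76 mm above the table; z up, its yaw means nothing. The platen is 220 mm square (edges at least 98 mm from the dot); a console, no higher, adjoins its near side. It stands on a white riser board, top 50 mm above the table.
- pan_centre (a point): loose round aluminium weighing pan, 112 mm outer diameter, 22 mm high, straight wall 4 mm thick, floor 4 mm thick, 0.2 to 0.4 kg; stands on the platen and slides on it when pushed. The point is on its axis, half-way up (11 mm above its underside). z up.
- tray_floor (a point): fixed grey bead tray; the point is the centre of its inner floor's surface, 54 mm above the table. x along the tray: flat floor 100 mm either way, then both ends slope up at 60 degrees to a height of 34 mm, 120 mm from the centre; the end walls there are 6 mm thick, 56 mm high. y across: vertical side walls, inner faces 71 mm apart, 4 mm thick, 46 mm high. The beads begin on its +x half.
- scoop_grip (a point): loose orange scoop, 90 g: point on the axis of its upright square grip (24 mm along x, 20 mm along y), 75 mm above the scoop's underside; the grip's top is 20 mm higher. x points to the open mouth, z up. The front lip (2 mm thick, as wide as the scoop) is 45 mm ahead of this point, at underside height; the grip's rear face, 12 mm behind it, is the scoop's rear end.
- scoop_base (a point): centre of the scoop's flat underside (18 mm ahead of scoop_grip along x, 75 mm lower); same axes. Walls 24 mm high at the sides and back, open in front and on top; outer width 62 mm, inner width 57 mm, inner length 31 mm from lip to back wall: one load is three to seven beads.
- mat_top (a point): centre of the top of the scoop's rest mat, a fixed black mat with a blue field, 110 x 90 x 3 mm, long way along x, on the riser board (its top is at 53 mm). The scoop begins on it with its mouth about along the mat's +x.
- bead0_centre (a point): round glazed bead, blue, 18 mm in diameter, 12 g, loose; the point is its centre. Eight to ten of the ten beads are present. Beads roll easily when pushed, stop by themselves on the level, roll off a slope of more than about 7 degrees.
- bead1_centre (a point): round glazed bead, amber glass, 18 mm in diameter, 12 g, loose; the point is its centre. Eight to ten of the ten beads are present. Beads roll easily when pushed, stop by themselves on the level, roll off a slope of more than about 7 degrees.
- bead2_centre (a point): round glazed bead, terracotta, 18 mm in diameter, 12 g, loose; the point is its centre. Eight to ten of the ten beads are present. Beads roll easily when pushed, stop by themselves on the level, roll off a slope of more than about 7 degrees.
- bead3_centre (a point): round glazed bead, blue, 18 mm in diameter, 12 g, loose; the point is its centre. Eight to ten of the ten beads are present. Beads roll easily when pushed, stop by themselves on the level, roll off a slope of more than about 7 degrees.
- bead4_centre (a point): round glazed bead, green, 18 mm in diameter, 12 g, loose; the point is its centre. Eight to ten of the ten beads are present. Beads roll easily when pushed, stop by themselves on the level, roll off a slope of more than about 7 degrees.
- bead5_centre (a point): round glazed bead, amber glass, 18 mm in diameter, 12 g, loose; the point is its centre. Eight to ten of the ten beads are present. Beads roll easily when pushed, stop by themselves on the level, roll off a slope of more than about 7 degrees.
- bead6_centre (a point): round glazed bead, blue, 18 mm in diameter, 12 g, loose; the point is its centre. Eight to ten of the ten beads are present. Beads roll easily when pushed, stop by themselves on the level, roll off a slope of more than about 7 degrees.
- bead7_centre (a point): round glazed bead, terracotta, 18 mm in diameter, 12 g, loose; the point is its centre. Eight to ten of the ten beads are present. Beads roll easily when pushed, stop by themselves on the level, roll off a slope of more than about 7 degrees.
- bead8_centre (a point): round glazed bead, green, 18 mm in diameter, 12 g, loose; the point is its centre. Eight to ten of the ten beads are present. Beads roll easily when pushed, stop by themselves on the level, roll off a slope of more than about 7 degrees.
- bead9_centre (a point): round glazed bead, amber glass, 18 mm in diameter, 12 g, loose; the point is its centre. Eight to ten of the ten beads are present. Beads roll easily when pushed, stop by themselves on the level, roll off a slope of more than about 7 degrees.
- glue_blue: bystander, not to be disturbed: white bottle with a blue band, 42 mm across, 75 mm high; origin at the centre of its underside.
- glue_yellow: bystander, not to be disturbed: white bottle with a yellow band, 34 mm across, 50 mm high; origin at the centre of its underside.
- loupe: bystander, not to be disturbed: black eye loupe, 32 mm across, 27 mm high; origin at the centre of its underside.

How it is judged (in metres and radians):
On the way, in this order (a step that is already met when the one before it is completed fails the run):
1. the empty pan is centred in the ring and at rest (horizontal distance between pan_centre and target below 0.005 m and angle between pan_centre's own z axis and vertical below 0.06 rad and height (world z) of pan_centre below 0.095 m and linear speed of pan below 0.02 m/s and horizontal distance between each of bead0_centre, bead1_centre, bead2_centre, bead3_centre, bead4_centre, bead5_centre, bead6_centre, bead7_centre, bead8_centre, bead9_centre and pan_centre above 0.06 m), for 0.5 s.
2. all beads are in the pan (horizontal distance between each of bead0_centre, bead1_centre, bead2_centre, bead3_centre, bead4_centre, bead5_centre, bead6_centre, bead7_centre, bead8_centre, bead9_centre and pan_centre below 0.052 m and z of bead0_centre in the frame of pan_centre between -0.006 and 0.03 m and z of bead1_centre in the frame of pan_centre between -0.006 and 0.03 m and z of bead2_centre in the frame of pan_centre between -0.006 and 0.03 m and z of bead3_centre in the frame of pan_centre between -0.006 and 0.03 m and z of bead4_centre in the frame of pan_centre between -0.006 and 0.03 m and z of bead5_centre in the frame of pan_centre between -0.006 and 0.03 m and z of bead6_centre in the frame of pan_centre between -0.006 and 0.03 m and z of bead7_centre in the frame of pan_centre between -0.006 and 0.03 m and z of bead8_centre in the frame of pan_centre between -0.006 and 0.03 m and z of bead9_centre in the frame of pan_centre between -0.006 and 0.03 m), for 0.3 s.
At the end, for the whole second after the job is handed in: The pan stands flat on the platen with its axis within 5 mm of the target's dot, all present beads lie in it at rest, and the scoop stands upright on its mat, the centre of its underside within 35 mm of the mat's centre (all of step 2 and horizontal distance between pan_centre and target below 0.005 m and angle between pan_centre's own z axis and vertical below 0.06 rad and height (world z) of pan_centre below 0.095 m and linear speed of each of pan, scoop below 0.02 m/s and linear speed of each of bead0, bead1, bead2, bead3, bead4, bead5, bead6, bead7, bead8, bead9 below 0.03 m/s and horizontal distance between scoop_base and mat_top below 0.035 m and angle between scoop_base's own z axis and vertical below 0.08 rad and z of scoop_base in the frame of mat_top below 0.006 m); the robot touches nothing.
It fails at once if the fingers touch a bead (contact force between the fingers and bead0 above 0.3 N or contact force between the fingers and bead1 above 0.3 N or contact force between the fingers and bead2 above 0.3 N or contact force between the fingers and bead3 above 0.3 N or contact force between the fingers and bead4 above 0.3 N or contact force between the fingers and bead5 above 0.3 N or contact force between the fingers and bead6 above 0.3 N or contact force between the fingers and bead7 above 0.3 N or contact force between the fingers and bead8 above 0.3 N or contact force between the fingers and bead9 above 0.3 N).
It fails at once if the pan is lifted off the platen (height (world z) of pan_centre above 0.105 m).
It fails at once if a bystander is moved by more than 3 cm (distance of any of glue_blue, glue_yellow, loupe from where it was at the start of the episode above 0.03 m).
Of bead0, bead1, bead2, bead3, bead4, bead5, bead6, bead7, bead8, bead9 only 8 to 10 are there at a start; the rules pass over those that are not, and their reading is None.
At some moment in a run one of pan may be knocked a few centimetres aside while the robot is not near it.
It also fails if it takes over 210 s, if anything falls off the work surface, if the arm or the gripper's body presses on something with over 40 N, if the wrist force passes 120 N, or if a joint passes its speed limit or range.

## Robot

A 6-joint arm with a two-finger parallel gripper is mounted at the origin on a cart in front of the work surface, level with it; the furniture and walls round the work are solid. World frame = base frame: x ahead of the robot, y to its left, z up, the work surface at z = 0. Lengths are in mm, angles in degrees, forces in N, time in s.
With the tool pointing down it reaches from about 300 to 850 mm from the base axis. Payload 4.2 kg.
Tool frame: the origin (TCP) lies midway between the tips of the shut fingers; the grasp point (between the pads) lies 19 mm behind it (env.tcp_to_grasp is the distance from the TCP to the grasp point, in mm); z points along the fingers, x is the direction in which the jaws open and shut, and the axes are right-handed (so a half turn about z gives the same grasp; the last joint's range is limited). The gripper opens to 91 mm and grips with 3 to 60 N. Pads are 32 mm wide; open, the fingers measure 118 mm over their backs; the gripper's body (76 mm by 178 mm) begins 60 mm behind the grasp point.
Start: joints at [-71.792, 18.312, 89.639, -0, 72.044, -1.146], TCP at [190.566, -542.52, 213.976] pointing down, gripper open.
Joint ranges: [-177.97, 177.97], [-48.28, 115.42], [12.27, 149.76], [-77.06, 257.06], [2.81, 150.46], [-146.56, 146.56]. Speed limits (degrees/s): [147.25, 147.25, 180, 180, 180, 180].

## Interface

Orientations are given as [roll, pitch, yaw] about the fixed x, y, z axes, in that order (R = Rz(yaw) Ry(pitch) Rx(roll)).
In Python, from workcell import env gives the robot as it stands.
- The arm moves only by the tool drive_tool, never from a script. Its argument "motion" is a list of rows, each a list of 2 entries, a list of its own where there are three numbers: the shift along the world's x, y, z in m, then the turn, a rotation vector about the world's x, y, z in rad. In form: [[[dx, dy, dz], [wx, wy, wz]], ...]. A call has exactly 10 rows; each row shifts and turns the commanded pose from where the row before left it; what a row does not reach is not made up. A row lasts 1/12 s, in which the tool goes at most 41.7 mm and 7.16 degrees, less where a joint would pass 70% of its speed; a pose out of reach is approached as far as the arm can. A call is refused whole if a number of a shift passes 0.0417 or a number of a turn 0.125, either way. A call with a gripper value outside its range is refused whole. "claw" is the opening, from 0 (shut) to 1 (fully open), set as the call begins (left out, the last holds). The fingers move at their own pace and stop on an object; "force" is the grip in N (left out, the last holds). Time passes only in rows, so rows that do not move let the fingers close, or fill a call up. It gives the time, the measured TCP pose, the force and the opening at its end, in the units of the state.
- env.state(): the state, without advancing time (a new reading comes with each control period).
- env.grab_frame(name): name is "side" or "top"; returns the picture (384x512x3 uint8, red, green, blue); there is no depth.
- env.camera_params(name): a dict with "fov_y" (degrees; the focal length in pixels is half the picture's height over the tangent of half this angle, whatever the lens; pixels are square), "cx", "cy" (the principal point, pixels), "k1" (the pictures are not rectified: a ray, as slopes to the right and down, at radius r is drawn at 1 + k1 r^2 times it, then the intrinsics apply), "pose" (4x4, takes a point from camera to world coordinates). Camera axes: x right, y down, z forward; pixel columns grow to the right and rows downward; lengths in mm; the calibration is good to about 2 mm. A picture is of the moment at which its call begins. camera_params takes no time and is no camera call.
- env.job_done(): hands the job in, once; it reports no verdict.
The state is a dict: "time_s": time; "qpos": joint angles; "qvel": joint speeds; "effort": joint torques, N m; "ee_pos": TCP position; "ee_rot": TCP orientation; "force": force on the tool from outside, world axes, zero at the start; "torque": the same for the moment, N m; "gripper_width": finger opening in mm.
Only numpy, scipy, OpenCV 4.12 (cv2) and the standard library are available. Lean on these libraries where they do the work, as an engineer would, in place of code of your own. Each camera call takes 0.05 s, during which the arm holds its last target.

## Working session

There is one attempt and no reset: what is moved stays moved. The work goes in short steps, Python scripts to look and compute and a tool call to move; the robot and the scene stay as the last step left them, time stands still between calls to the robot, and variables do not carry over. Pictures are saved under pics/ and viewed, and the job is handed in when it is done.

Besides the shell and the picture viewer there is one more tool, called after "Request:" by a JSON object that holds its "fn" and its "kwargs". drive_tool: Moves the arm, as the interface text tells. Its arguments: {"type":"object","properties":{"motion":{"type":"array","items":{"type":"array"}},"claw":{"type":"number"},"force":{"type":"number"}},"required":["motion"]}

```bash
mkdir -p pics; ls; python3 - <<'E'
from workcell import env
import cv2
for n in("side","top"):
    p=env.camera_params(n);print(n,p)
    cv2.imwrite(f"pics/{n}0.png",env.grab_frame(n)[:,:,::-1])
print(env.state())
E
```

```text
pics
side {'fov_y': 53.813082935952956, 'cx': 254.24108915565415, 'cy': 195.20484962538765, 'k1': 0.012463316559638693, 'pose': array([[ 9.99402791e-01,  2.07901918e-02, -2.76012369e-02,
         5.49813807e+02],
       [ 3.42602941e-02, -4.92032561e-01,  8.69902403e-01,
        -7.01877486e+02],
       [ 4.50473050e-03, -8.70328516e-01, -4.92450993e-01,
         5.45663565e+02],
       [ 0.00000000e+00,  0.00000000e+00,  0.00000000e+00,
         1.00000000e+00]])}
top {'fov_y': 55.813423005575274, 'cx': 256.46464636601877, 'cy': 191.12870080003884, 'k1': -0.019012600612623075, 'pose': array([[ 2.52101169e-02, -9.96168540e-01,  8.37418072e-02,
         4.47634405e+02],
       [-9.99667025e-01, -2.46599574e-02,  7.59774422e-03,
         2.94490206e+01],
       [-5.50356437e-03, -8.39054633e-02, -9.96458521e-01,
         9.88870938e+02],
       [ 0.00000000e+00,  0.00000000e+00,  0.00000000e+00,
         1.00000000e+00]])}
{'time_s': 0.1, 'qpos': array([-7.17923739e+01,  1.83496971e+01,  8.96986414e+01, -1.08444846e-03,
        7.20435736e+01, -1.14541909e+00]), 'qvel': array([ 0.02900218, -0.09004245, -0.13773447,  0.0670895 ,  0.02349956,
       -0.05339077]), 'effort': array([ 6.69125857e-04, -4.13331234e+01, -2.32507002e+01,  7.29701528e-02,
        4.22407512e-02, -5.17898309e-05]), 'ee_pos': array([ 190.40995715, -542.0902777 ,  213.1923651 ]), 'ee_rot': array([-1.79999194e+02,  9.19143509e-02, -7.06466190e+01]), 'force': array([1.6253713 , 0.09122775, 0.15882008]), 'torque': array([ 0.03183326, -0.00292381,  0.03445601]), 'gripper_width': 91.14855300810562}
```

View pics/side0.png

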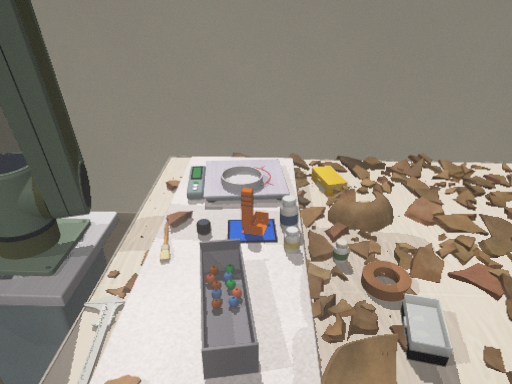

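View pics/top0.png

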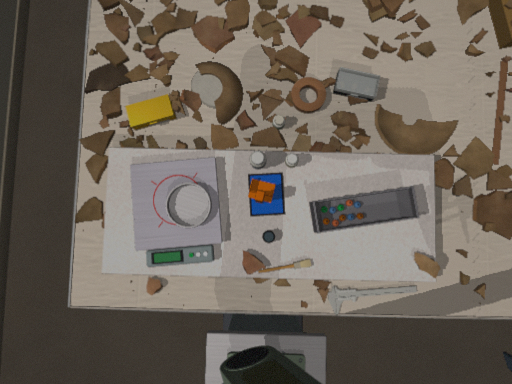

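```bash
cat > h.py <<'E'
import numpy as np,cv2
from workcell import env
from scipy.spatial.transform import Rotation as Ro
def P(n):
    p=env.camera_params(n); f=192/np.tan(np.radians(p['fov_y']/2)); return p,f
def ray(n,u,v):
    p,f=P(n); d=np.array([(u-p['cx'])/f,(v-p['cy'])/f]); s=d.copy()
    for _ in range(20): s=d/(1+p['k1']*(s@s))
    T=np.array(p['pose']); return T[:3,3],T[:3,:3]@np.array([s[0],s[1],1])
def pix(n,u,v,z):
    o,d=ray(n,u,v); return o+d*(z-o[2])/d[2]
def proj(n,X):
    p,f=P(n);T=np.array(p['pose']);c=T[:3,:3].T@(np.array(X,float)-T[:3,3]);s=c[:2]/c[2]
    return f*s*(1+p['k1']*(s@s))+[p['cx'],p['cy']]
def grab(n,name=None):
    im=env.grab_frame(n)[:,:,::-1].copy()
    if name: cv2.imwrite(f"pics/{name}.png",im)
    return im
def crop(im,x0,y0,x1,y1,k,name):
    cv2.imwrite(f"pics/{name}.png",cv2.resize(im[y0:y1,x0:x1],None,fx=k,fy=k,interpolation=cv2.INTER_CUBIC))
def st():
    s=env.state(); R=Ro.from_euler('xyz',s['ee_rot'],degrees=True)
    print('t',round(s['time_s'],2),'pos',s['ee_pos'].round(1),'rot',s['ee_rot'].round(2),'F',s['force'].round(1),'w',round(s['gripper_width'],1),'q',s['qpos'].round(0))
    return s
E
python3 - <<'E'
from h import *
t=cv2.imread('pics/top0.png');s=cv2.imread('pics/side0.png')
crop(t,125,145,225,270,6,'a1');crop(t,240,140,430,240,4,'a2');crop(s,180,150,310,250,6,'a3');crop(s,190,230,270,380,4,'a4')
E
```

```text
(no output)
```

View pics/a1.png

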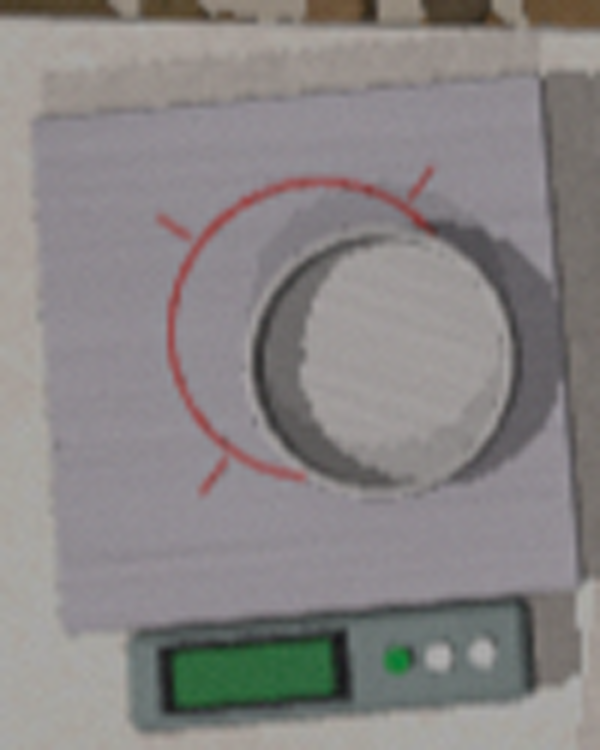

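View pics/a2.png

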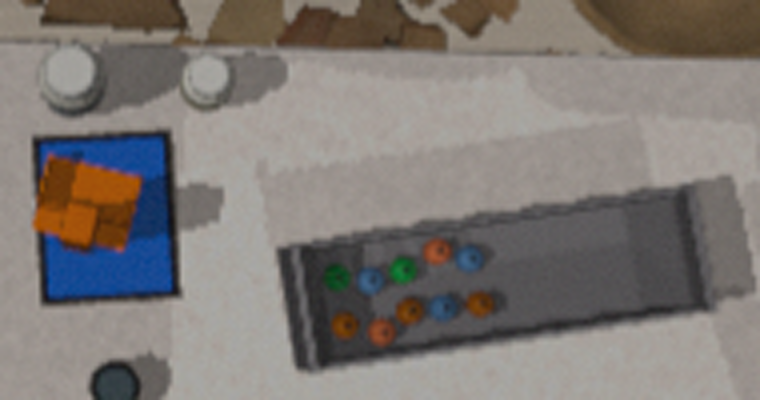

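View pics/a3.png

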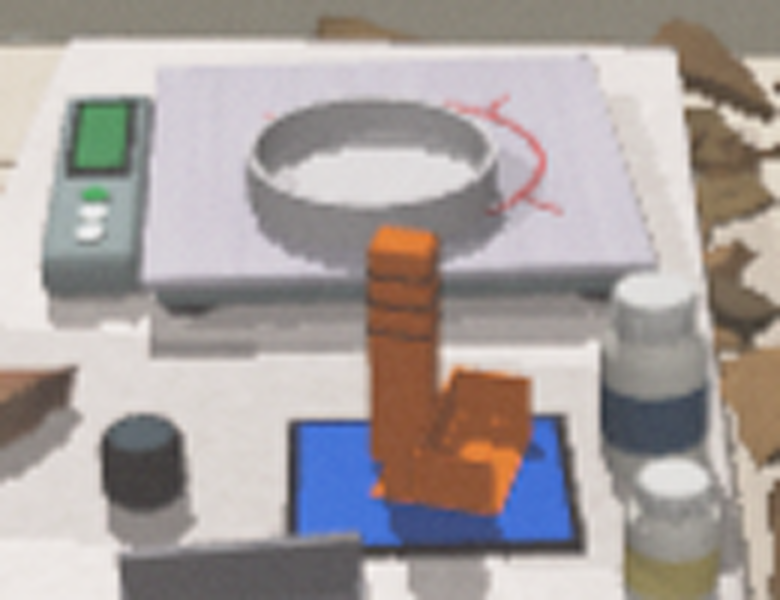

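View pics/a4.png

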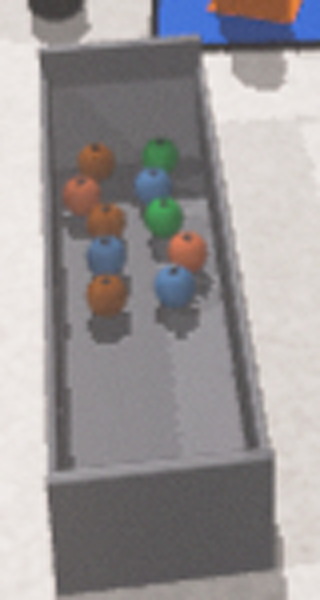

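```bash
cat >> h.py <<'E'
def circfit(pts):
    A=np.c_[2*pts,np.ones(len(pts))];b=(pts**2).sum(1);s=np.linalg.lstsq(A,b,rcond=None)[0]
    return s[:2],np.sqrt(s[2]+s[0]**2+s[1]**2)
def ring(im,n='top',z=76,R=62):
    b,g,r=[im[:,:,i].astype(int) for i in range(3)]
    box=np.zeros(b.shape,bool); 
    if n=='top': box[150:250,128:225]=1
    else: box[155:205,200:300]=1
    m=(r-g>28)&(r-b>25)&box
    v,u=np.nonzero(m); w=np.array([pix(n,a,c,z)[:2] for a,c in zip(u,v)])
    wt=(r-g)[m]
    # ransac circle with radius about 62 then refine
    rng=np.random.default_rng(0);best=None
    for _ in range(500):
        i=rng.choice(len(w),3,False)
        try:c,rr=circfit(w[i])
        except Exception: continue
        if abs(rr-R)>3: continue
        k=abs(np.linalg.norm(w-c,axis=1)-rr)<2
        if best is None or k.sum()>best.sum(): best=k
    c,rr=circfit(w[best]); return c,rr,best.sum(),len(w)
E
python3 - <<'E'
from h import *
t=cv2.imread('pics/top0.png');s=cv2.imread('pics/side0.png')
print(ring(t),ring(s,'side'))
hsv=cv2.cvtColor(t,cv2.COLOR_BGR2HSV)
# print gray profile across pan
for v in (203,204): print(t[v,160:225].mean(1).astype(int), )
print(t[180:232,189].mean(1).astype(int))
# orange, blue
for nm,lo,hi,box in(('or',(5,180,90),(20,255,255),(240,170,290,210)),('bl',(100,150,100),(125,255,255),(240,165,292,222))):
    m=cv2.inRange(hsv,lo,hi);mm=np.zeros_like(m);x0,y0,x1,y1=box;mm[y0:y1,x0:x1]=m[y0:y1,x0:x1]
    c=np.vstack(cv2.findContours(mm,cv2.RETR_EXTERNAL,2)[0]);r=cv2.minAreaRect(c);print(nm,r,cv2.boxPoints(r))
    print([pix('top',u,v,53).round(1)[:2] for u,v in cv2.boxPoints(r)],pix('top',*r[0],53))
E
```

```text
(array([498.90159128, 235.37532046]), np.float64(61.93143664737819), np.int64(142), 196) (array([553.54834036, 131.04829782]), np.float64(59.68991465820447), np.int64(35), 251)
[142 143 143 142 144 147 152  76  56 103 106 104 104 103 103 109 149 154
 155 153 156 153 153 156 154 154 156 154 156 154 154 154 154 154 155 156
 154 154 156 157 155 158 156 155 153 154 150 154 141 150 103  66  95  98
 100  97  98  96  91  91 117 118 112 111 112]
[139 142 138 143 140 148 151  73  50 106 106 104 104 106 103 109 147 154
 153 153 154 153 157 154 156 155 154 155 153 156 155 156 154 153 153 155
 154 155 153 153 154 156 156 156 156 156 153 155 141 152 102  66  94  97
  97  99  96  97  92  84 115 118 116 110 108]
[127 126 134 135 115 131 153 153 150 156 155 154 152 152 157 157 153 153
 153 157 156 152 155 154 156 153 154 153 153 154 156 154 152 151 152 155
 155 152 148 143 139 139 138 123  94  89 117 138 128 139 142 144]
or ((260.87060546875, 191.0823516845703), (23.86235237121582, 19.52374267578125), 12.528807640075684) [[247.1059  198.02353]
 [251.34119 178.96469]
 [274.6353  184.14117]
 [270.40002 203.20001]]
[array([507.8,  60.3]), array([557.7,  50.7]), array([545.6, -10.1]), array([ 4.959e+02, -2.000e-01])] [526.68739418  25.17712084  53.        ]
bl ((266.04656982421875, 193.7913818359375), (38.932701110839844, 30.652896881103516), 86.633544921875) [[249.60347 175.25862]
 [280.20346 173.45863]
 [282.4897  212.32414]
 [251.88968 214.12413]]
[array([567.2,  55.5]), array([573.9, -24. ]), array([473.1, -31.9]), array([466.5,  46.9])] [519.98303261  11.6120575   53.        ]
```

```bash
cat >> h.py <<'E'
def pan(im,box=(130,150,222,260),z=98):
    g=cv2.cvtColor(im,cv2.COLOR_BGR2GRAY);x0,y0,x1,y1=box
    e=cv2.Canny(cv2.resize(g,None,fx=4,fy=4,interpolation=cv2.INTER_CUBIC),30,80)
    v,u=np.nonzero(e);k=(u/4>x0)&(u/4<x1)&(v/4>y0)&(v/4<y1);u,v=u[k],v[k]
    w=np.array([pix('top',(a+.5)/4-.5,(c+.5)/4-.5,z)[:2] for a,c in zip(u,v)])
    rng=np.random.default_rng(0);best=None
    for _ in range(3000):
        i=rng.choice(len(w),3,False)
        try:c,rr=circfit(w[i])
        except Exception: continue
        if not(abs(rr-56)<2): continue
        q=abs(np.linalg.norm(w-c,axis=1)-rr)<1
        if best is None or q.sum()>best.sum(): best=q
    c,rr=circfit(w[best]);return c,rr,best.sum(),len(w)
E
python3 - <<'E'
from h import *
t=cv2.imread('pics/top0.png');s=cv2.imread('pics/side0.png')
print('pan',pan(t))
print('pan by eye',pix('top',188.5,205,98))
# tray: by-eye outer rim corners in a2 (x/4+240,y/4+140); side walls top z=100, end walls z 110
def a2(x,y):return x/4+240-.375,y/4+140-.375
for nm,x,y,z in(('+x far corner',280,248,110),('+x near',302,370,110),('-x far',690,188,110),('-x near',710,310,110)):
    print(nm,pix('top',*a2(x,y),z).round(1))
for x,y in((337,278),(370,280),(402,270),(438,251),(470,258),(345,325),(382,332),(410,310),(444,307),(480,303)):
    print(pix('top',*a2(x,y),63).round(1)[:2])
print('glue',pix('top',*a2(70,72),125),pix('top',*a2(210,76),100))
# side: grip top corners (a3/6+[180,150])
for x,y in((370,245),(382,228),(438,235),(432,258)):
    print('grip top',pix('side',x/6+180-.4,y/6+150-.4,148).round(1))
for x,y in((45,165),(55,157),(75,160),(65,205),(36,230),(90,250),(127,250),(140,178)):
    print('scoop top px',x,y,pix('top',*a2(x,y),53).round(1)[:2],pix('top',*a2(x,y),77).round(1)[:2],pix('top',*a2(x,y),148).round(1)[:2])
crop(t,245,170,285,220,14,'a5')
E
```

```text
Traceback (most recent call last):
  File "h.py", line 50, in pan
    w=np.array([pix('top',(a+.5)/4-.5,(c+.5)/4-.5,z)[:2] for a,c in zip(u,v)])
                ~~~^^^^^^^^^^^^^^^^^^^^^^^^^^^^^^^^^
  File "h.py", line 11, in pix
    o,d=ray(n,u,v); return o+d*(z-o[2])/d[2]
        ~~~^^^^^^^
  File "h.py", line 7, in ray
    p,f=P(n); d=np.array([(u-p['cx'])/f,(v-p['cy'])/f]); s=d.copy()
        ~^^^
  File "h.py", line 5, in P
    p=env.camera_params(n); f=192/np.tan(np.radians(p['fov_y']/2)); return p,f
ValueError: time passes only in moves, steps and waits
```

```bash
sed -i 's/^def P(n):/import functools\n@functools.lru_cache(None)\ndef P(n):/' h.py; cat > m1.py <<'E'
from h import *
t=cv2.imread('pics/top0.png');s=cv2.imread('pics/side0.png')
print('pan',pan(t))
print('pan by eye',pix('top',188.5,205,98))
def a2(x,y):return x/4+240-.375,y/4+140-.375
for nm,x,y,z in(('+x far corner',280,248,110),('+x near',302,370,110),('-x far',690,188,110),('-x near',710,310,110)):
    print(nm,pix('top',*a2(x,y),z).round(1))
for x,y in((337,278),(370,280),(402,270),(438,251),(470,258),(345,325),(382,332),(410,310),(444,307),(480,303)):
    print(pix('top',*a2(x,y),63).round(1)[:2])
print('glue',pix('top',*a2(70,72),125),pix('top',*a2(210,76),100))
for x,y in((370,245),(382,228),(438,235),(432,258)):
    print('grip top',pix('side',x/6+180-.4,y/6+150-.4,148).round(1))
for x,y in((45,165),(55,157),(75,160),(65,205),(36,230),(90,250),(127,250),(140,178)):
    print('scoop top px',x,y,pix('top',*a2(x,y),53).round(1)[:2],pix('top',*a2(x,y),77).round(1)[:2],pix('top',*a2(x,y),148).round(1)[:2])
crop(t,245,170,285,220,14,'a5')
E
python3 m1.py
```

```text
pan (array([489.04810327, 182.1497252 ]), np.float64(54.27244174195683), np.int64(429), 4541)
pan by eye [484.09294519 202.69110533  98.        ]
+x far corner [499.1 -93.4 110. ]
+x near [ 425.9 -107.7  110. ]
-x far [ 541.9 -343.   110. ]
-x near [ 468.  -354.4  110. ]
[ 483.6 -136.6]
[ 482.9 -157.7]
[ 489.8 -178. ]
[ 502.5 -201. ]
[ 498.5 -221.5]
[ 453.9 -142. ]
[ 450.  -165.6]
[ 464.4 -183.3]
[ 466.8 -205. ]
[ 470.  -227.9]
glue [601.29513282  36.48772862 125.        ] [605.35260972 -50.10518852 100.        ]
grip top [498.5  20.5 148. ]
grip top [502.1  33.7 148. ]
grip top [522.9  29.2 148. ]
grip top [521.4  11.8 148. ]
scoop top px 45 165 [552.6  51.8] [549.9  51.2] [542.   49.5]
scoop top px 55 157 [558.   45.4] [555.2  45. ] [546.8  43.8]
scoop top px 75 160 [556.4  32.4] [553.6  32.3] [545.3  32.1]
scoop top px 65 205 [526.9  38.1] [524.9  37.9] [518.9  37.2]
scoop top px 36 230 [510.2  56.5] [508.6  55.8] [503.9  53.7]
scoop top px 90 250 [498.1  21.2] [496.8  21.5] [493.   22.1]
scoop top px 127 250 [498.7  -2.6] [497.4  -1.8] [493.5   0.6]
scoop top px 140 178 [545.7 -10.1] [543.2  -9. ] [535.7  -6. ]
```

```bash
sleep 1
```

```text
(no output)
```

View pics/a5.png

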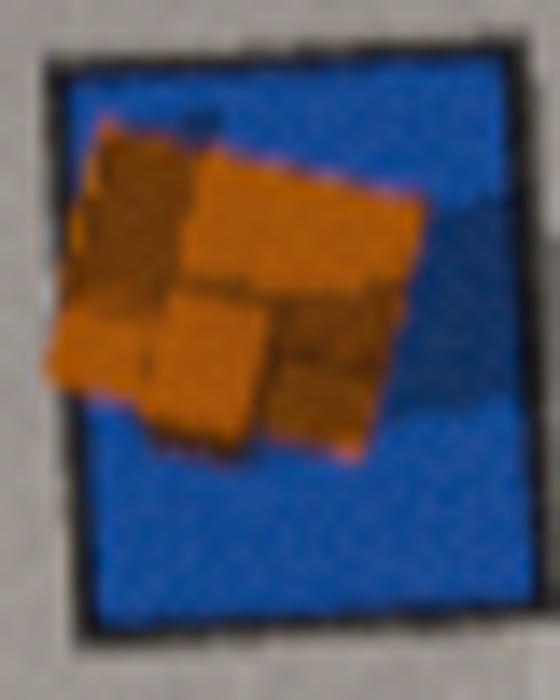

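```bash
cat >> h.py <<'E'
def pan(im,box=(130,150,222,236),z=98):
    g=cv2.GaussianBlur(cv2.cvtColor(im,cv2.COLOR_BGR2GRAY),(3,3),0);x0,y0,x1,y1=box
    e=cv2.Canny(g,40,110)
    v,u=np.nonzero(e);k=(u>x0)&(u<x1)&(v>y0)&(v<y1);u,v=u[k],v[k]
    w=np.array([pix('top',a,c,z)[:2] for a,c in zip(u,v)])
    rng=np.random.default_rng(0);best=None
    for _ in range(4000):
        i=rng.choice(len(w),3,False)
        try:c,rr=circfit(w[i])
        except Exception: continue
        if not(50<rr<58): continue
        q=abs(np.linalg.norm(w-c,axis=1)-rr)<1.5
        if best is None or q.sum()>best.sum(): best=q
    c,rr=circfit(w[best]);return c.round(1),rr.round(1),best.sum(),len(w)
def rng_(x): return x
E
cat > m2.py <<'E'
from h import *
t=cv2.imread('pics/top0.png')
print('pan',pan(t))
def a5(x,y): return 245+x/14-.46,170+y/14-.46
print('grip top',pix('top',*a5(206,366),148))
q=[pix('top',*a5(x,y),148)[:2] for x,y in((170,288),(272,300),(243,450),(140,425))]
print(np.array(q).round(1))
ang=lambda d:np.degrees(np.arctan2(d[1],d[0]))
print('yaw grip',ang(q[0]-q[3]),ang(q[1]-q[2]))
a=pix('top',*a5(100,120),54);b=pix('top',*a5(425,200),55);print('lip',a,b,np.linalg.norm(a-b),'yaw',ang((a-b)[:2])-90)
# rear edge of side walls
for x,y,z in((50,380,77),(360,460,53),(360,460,77),(425,200,77),(100,120,77)): print(x,y,z,pix('top',*a5(x,y),z)[:2])
E
python3 m2.py
```

```text
pan (array([485.4, 202.9]), np.float64(53.5), np.int64(122), 755)
grip top [507.83783826  29.1079697  148.        ]
[[520.7  35.4]
 [519.1  18.4]
 [494.   22.6]
 [497.8  39.8]]
yaw grip -10.86605589175261 -9.554879828376032
lip [559.79580517  49.84240587  54.        ] [546.26573793 -10.66003717  55.        ] 62.00490571981428 yaw -12.605563863701121
50 380 77 [509.69696856  57.10314765]
360 460 53 [4.97959877e+02 2.32495128e-01]
360 460 77 [496.66930194   0.98174012]
425 200 77 [543.94219488  -9.71515364]
100 120 77 [557.03637378  49.34068115]
```

Request:
{"fn": "drive_tool", "kwargs": {"motion": [[[0.0131, 0.0332, 0], [0, 0, 0.0419]], [[0.0131, 0.0332, 0], [0, 0, 0.0419]], [[0.0131, 0.0332, 0], [0, 0, 0.0419]], [[0.0131, 0.0332, 0], [0, 0, 0.0419]], [[0.0131, 0.0332, 0], [0, 0, 0.0419]], [[0.0131, 0.0332, 0], [0, 0, 0.0419]], [[0.0131, 0.0332, 0], [0, 0, 0.0419]], [[0.0131, 0.0332, 0], [0, 0, 0.0419]], [[0.0131, 0.0332, 0], [0, 0, 0.0419]], [[0.0131, 0.0332, 0], [0, 0, 0.0419]]], "claw": 0, "force": 20}}

```text
time_s: 0.93
ee_pos: [321.5, -208.7, 213.8]
ee_rot: [-180.0, 0.0, -46.6]
force: [0.5, 0.5, -0.6]
gripper_width: 27.3
```

Request:
{"fn": "drive_tool", "kwargs": {"motion": [[[0.0131, 0.0332, 0], [0, 0, 0.0419]], [[0.0131, 0.0332, 0], [0, 0, 0.0419]], [[0.0131, 0.0332, 0], [0, 0, 0.0419]], [[0.0131, 0.0332, 0], [0, 0, 0.0419]], [[0.0131, 0.0332, 0], [0, 0, 0.0419]], [[0.0131, 0.0332, 0], [0, 0, 0.0419]], [[0.0131, 0.0332, 0], [0, 0, 0.0419]], [[0.0131, 0.0332, 0], [0, 0, 0.0419]], [[0.0131, 0.0332, 0], [0, 0, 0.0419]], [[0.0131, 0.0332, 0], [0, 0, 0.0419]]]}}

```text
time_s: 1.77
ee_pos: [452.6, 123.3, 213.7]
ee_rot: [180.0, 0.0, -22.5]
force: [1.3, 0.1, 0.4]
gripper_width: 0.6
```

Request:
{"fn": "drive_tool", "kwargs": {"motion": [[[0, 0, -0.032], [0, 0, 0]], [[0, 0, -0.032], [0, 0, 0]], [[0, 0, -0.032], [0, 0, 0]], [[0, 0, -0.022], [0, 0, 0]], [[0, 0, -0.01], [0, 0, 0]], [[0.0038, 0.0092, 0], [0, 0, 0]], [[0.0023, 0.0055, 0], [0, 0, 0]], [[0.0015, 0.0037, 0], [0, 0, 0]], [[0.0015, 0.0037, 0], [0, 0, 0]], [[0.0015, 0.0037, 0], [0, 0, 0]]]}}

```text
time_s: 2.6
ee_pos: [463.7, 147.8, 86.8]
ee_rot: [-180.0, -0.1, -22.6]
force: [-0.8, -1.3, -0.3]
gripper_width: 0.7
```

Request:
{"fn": "drive_tool", "kwargs": {"motion": [[[0.0011, 0.0028, 0], [0, 0, 0]], [[0.0011, 0.0028, 0], [0, 0, 0]], [[0.0011, 0.0028, 0], [0, 0, 0]], [[0.0008, 0.0018, 0], [0, 0, 0]], [[0.0008, 0.0018, 0], [0, 0, 0]], [[0.0008, 0.0018, 0], [0, 0, 0]], [[0.0004, 0.0009, 0], [0, 0, 0]], [[0.0004, 0.0009, 0], [0, 0, 0]], [[0, 0, 0], [0, 0, 0]], [[0, 0, 0], [0, 0, 0]]]}}

```text
time_s: 3.43
ee_pos: [469.7, 163.0, 85.9]
ee_rot: [-180.0, -0.0, -22.6]
force: [-2.1, -1.9, 1.4]
gripper_width: 0.7
```

```bash
python3 - <<'E'
from h import *
t=grab('top','t1');s=grab('side','s1');st()
print(ring(t));print(pan(t))
crop(t,125,145,225,270,5,'b1');crop(s,180,140,310,220,5,'b2')
E
```

```text
t 3.53 pos [469.7 163.   85.9] rot [-1.7997e+02 -1.0000e-02 -2.2650e+01] F [-0.6 -0.7  0.2] w 0.3 q [ 18.  18. 110.   0.  51.  40.]
(array([502.01301851, 236.09083458]), np.float64(59.18696180662792), np.int64(39), 67)
(array([491. , 179.8]), np.float64(52.3), np.int64(40), 978)
```

View pics/b1.png

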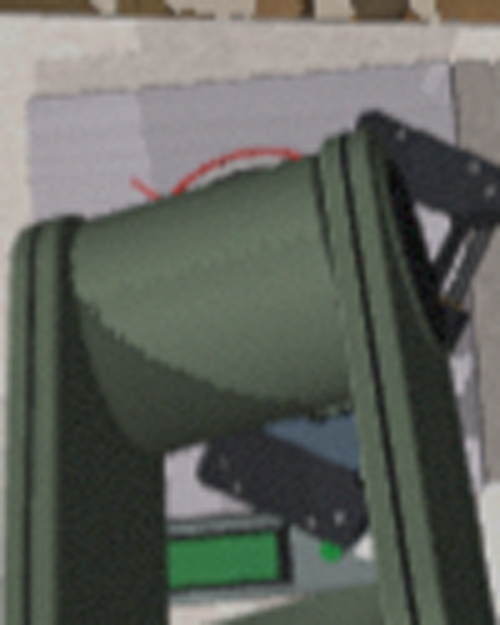

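View pics/b2.png

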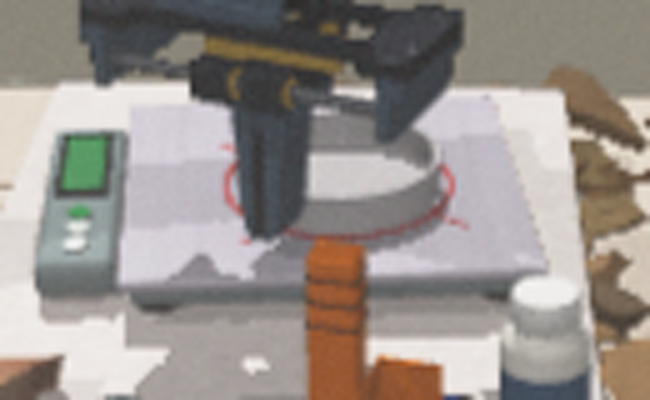

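Request:
{"fn": "drive_tool", "kwargs": {"motion": [[[-0.004, -0.0092, 0], [0, 0, 0]], [[-0.004, -0.0092, 0], [0, 0, 0]], [[0, 0, 0.032], [0, 0, 0]], [[0, 0, 0.032], [0, 0, 0]], [[0, 0, 0.032], [0, 0, 0]], [[0, 0, 0.032], [0, 0, 0]], [[0.0115, -0.029, 0], [0, 0, 0]], [[0.0115, -0.029, 0], [0, 0, 0]], [[0.0115, -0.029, 0], [0, 0, 0]], [[0.0115, -0.029, 0], [0, 0, 0]]]}}

```text
time_s: 4.37
ee_pos: [507.5, 26.7, 214.3]
ee_rot: [-180.0, -0.1, -22.6]
force: [0.1, 0.8, -0.7]
gripper_width: 0.7
```

```bash
python3 - <<'E'
from h import *
t=grab('top','t2');s=grab('side','s2');st()
print(ring(t));print(pan(t))
crop(t,125,145,225,270,5,'b3');crop(s,180,140,310,220,5,'b4')
E
```

```text
t 4.47 pos [508.6  24.5 213.9] rot [ 1.7995e+02 -1.0000e-01 -2.2910e+01] F [-0.5  0.9 -0.4] w 0.3 q [ 2. 12. 98. -0. 70. 24.]
(array([498.75057662, 235.09790262]), np.float64(62.01431746340742), np.int64(223), 298)
(array([499.4, 229.2]), np.float64(53.0), np.int64(110), 988)
```

View pics/b3.png

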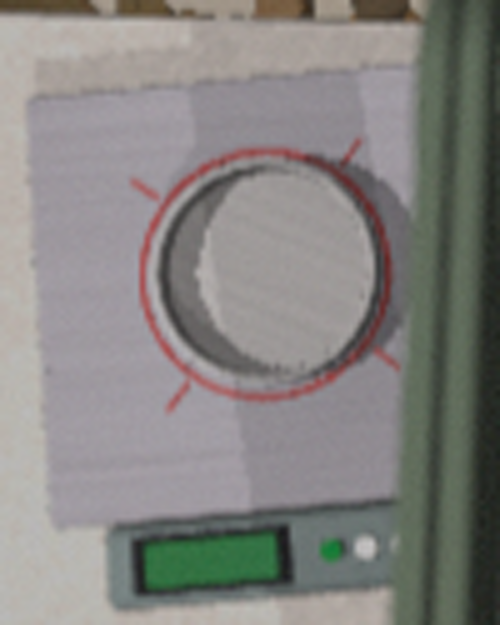

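View pics/b4.png

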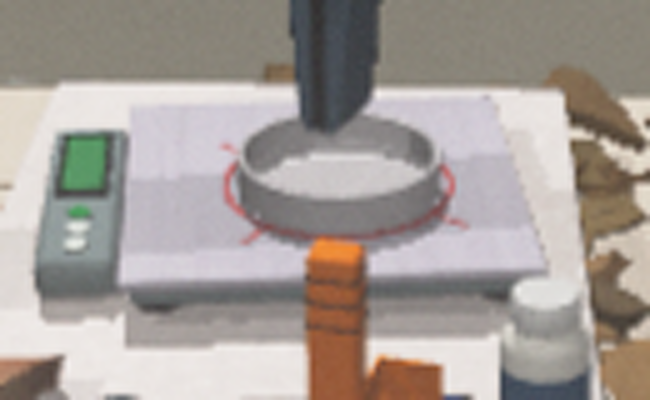

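Request:
{"fn": "drive_tool", "kwargs": {"motion": [[[-0.009, 0.02, 0], [0, 0, 0.0986]], [[0, 0.02, 0], [0, 0, 0.0986]], [[0, 0.02, 0], [0, 0, 0.0986]], [[0, 0.02, 0], [0, 0, 0.0986]], [[0, 0, -0.03], [0, 0, 0]], [[0, 0, -0.03], [0, 0, 0]], [[0, 0, -0.03], [0, 0, 0]], [[0, 0, -0.028], [0, 0, 0]], [[0, 0, -0.011], [0, 0, 0]], [[0, 0, 0], [0, 0, 0]]]}}

```text
time_s: 5.3
ee_pos: [495.6, 108.1, 82.1]
ee_rot: [179.9, 0.4, -0.0]
force: [-0.4, -0.7, 0.2]
gripper_width: 0.3
```

Request:
{"fn": "drive_tool", "kwargs": {"motion": [[[0.003, 0.012, 0.002], [0, 0, 0]], [[0, 0.01, 0], [0, 0, 0]], [[0, 0.01, 0], [0, 0, 0]], [[0, 0.006, 0], [0, 0, 0]], [[0, 0.004, 0], [0, 0, 0]], [[0, 0.003, 0], [0, 0, 0]], [[0, 0, 0], [0, 0, 0]], [[0, 0, 0], [0, 0, 0]], [[0, 0, 0], [0, 0, 0]], [[0, 0, 0], [0, 0, 0]]]}}

```text
time_s: 6.13
ee_pos: [501.6, 153.2, 87.0]
ee_rot: [180.0, 0.0, -0.1]
force: [0.6, -0.1, -0.1]
gripper_width: 0.3
```

Request:
{"fn": "drive_tool", "kwargs": {"motion": [[[0, 0.0015, 0], [0, 0, 0]], [[0, 0.0015, 0], [0, 0, 0]], [[0, 0.0015, 0], [0, 0, 0]], [[0, 0.0015, 0], [0, 0, 0]], [[0, 0.001, 0], [0, 0, 0]], [[0, 0.001, 0], [0, 0, 0]], [[0, 0.0008, 0], [0, 0, 0]], [[0, 0.0005, 0], [0, 0, 0]], [[0, 0, 0], [0, 0, 0]], [[0, 0, 0], [0, 0, 0]]]}}

```text
time_s: 6.97
ee_pos: [501.6, 162.9, 86.9]
ee_rot: [-180.0, 0.0, -0.0]
force: [-0.6, -1.3, 0.2]
gripper_width: 0.5
```

Request:
{"fn": "drive_tool", "kwargs": {"motion": [[[0, -0.01, 0], [0, 0, 0]], [[0, -0.01, 0], [0, 0, -0.12]], [[0, -0.012, 0.032], [0, 0, -0.12]], [[0, -0.02, 0.032], [0, 0, -0.12]], [[0, -0.02, 0.032], [0, 0, -0.12]], [[0, -0.02, 0.032], [0, 0, -0.12]], [[0, -0.02, 0], [0, 0, -0.12]], [[0, -0.02, 0], [0, 0, -0.12]], [[0, 0, 0], [0, 0, -0.12]], [[0, 0, 0], [0, 0, -0.12]]], "claw": 0.6}}

```text
time_s: 7.8
ee_pos: [501.7, 29.3, 215.4]
ee_rot: [-179.9, -0.0, -62.4]
force: [-0.6, -0.3, -0.5]
gripper_width: 55.0
```

```bash
python3 - <<'E'
from h import *
t=grab('top','t3');s=grab('side','s3');st()
print(ring(t));print(pan(t))
crop(t,125,145,225,270,6,'b5')
E
```

```text
t 7.9 pos [501.6  30.1 215.1] rot [-179.96    0.    -61.96] F [ 0.3  0.4 -1. ] w 54.8 q [ 2. 12. 99.  0. 70. 64.]
(array([499.10019696, 235.55543156]), np.float64(62.45342689742563), np.int64(161), 221)
(array([500.6, 237.3]), np.float64(53.2), np.int64(111), 994)
```

View pics/b5.png

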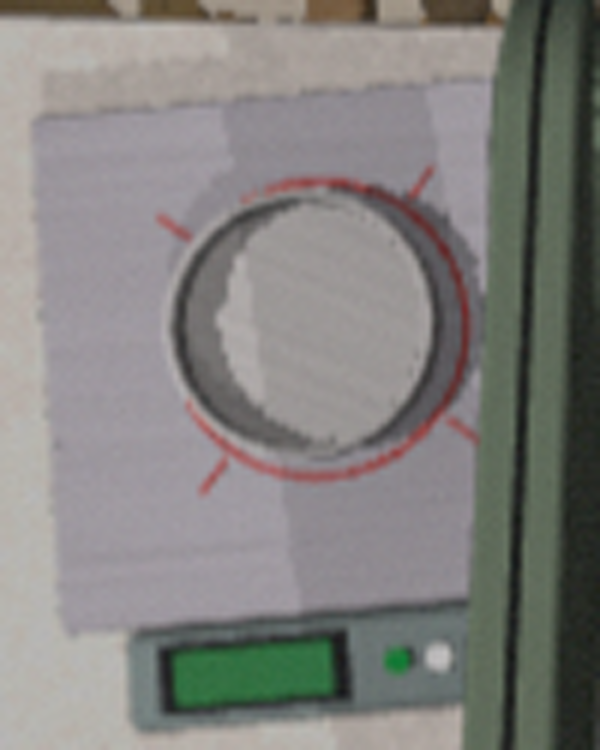

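```bash
python3 - <<'E'
from h import *
s=cv2.imread('pics/s3.png')
print(pix('top',174.9,198.4,98))
crop(s,190,150,300,210,7,'b6')
E
```

```text
[499.52268256 236.98633793  98.        ]
```

View pics/b6.png

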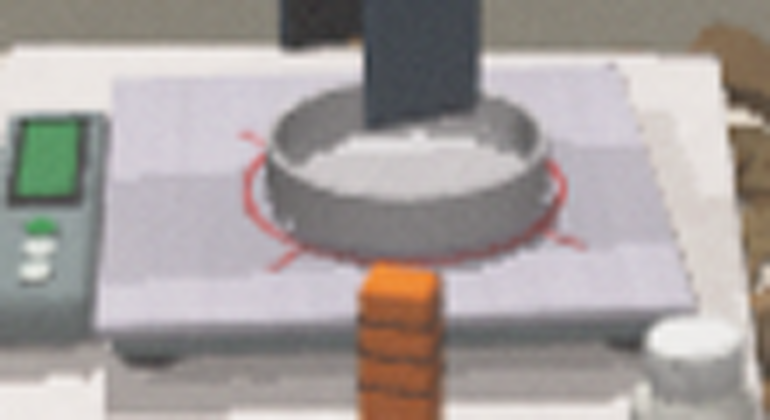

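Request:
{"fn": "drive_tool", "kwargs": {"motion": [[[0.0034, -0.0008, 0], [0, 0, -0.1175]], [[0.0034, -0.0008, 0], [0, 0, -0.1175]], [[0, 0, 0], [0, 0, -0.1175]], [[0, 0, 0], [0, 0, -0.1175]], [[0, 0, -0.01], [0, 0, -0.1175]], [[0, 0, -0.01], [0, 0, -0.1175]], [[0, 0, -0.016], [0, 0, 0]], [[0, 0, 0], [0, 0, 0]], [[0, 0, 0], [0, 0, 0]], [[0, 0, 0], [0, 0, 0]]]}}

```text
time_s: 8.73
ee_pos: [508.9, 29.2, 179.6]
ee_rot: [-179.9, 0.0, -102.2]
force: [0.9, -0.2, 0.0]
gripper_width: 54.4
```

```bash
python3 - <<'E'
from h import *
s=grab('side','s4');st()
crop(s,200,130,310,250,5,'c1')
E
```

```text
t 8.78 pos [509.1  29.2 179.8] rot [-1.7991e+02  2.0000e-02 -1.0223e+02] F [-0.3 -0.2 -0.1] w 55.1 q [  2.  14. 101.  -0.  65. 104.]
```

View pics/c1.png

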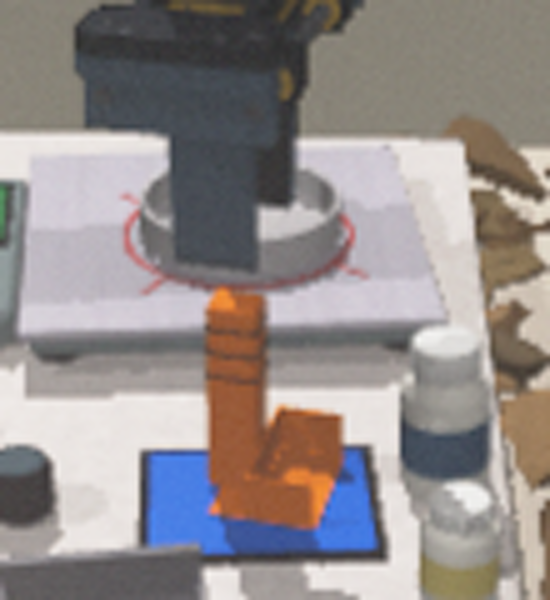

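Request:
{"fn": "drive_tool", "kwargs": {"motion": [[[0, 0, -0.02], [0, 0, 0]], [[0, 0, -0.02], [0, 0, 0]], [[0, 0, -0.02], [0, 0, 0]], [[0, 0, -0.01], [0, 0, 0]], [[0, 0, 0], [0, 0, 0]], [[0, 0, 0], [0, 0, 0]], [[0, 0, 0], [0, 0, 0]], [[0, 0, 0], [0, 0, 0]], [[0, 0, 0], [0, 0, 0]], [[0, 0, 0], [0, 0, 0]]]}}

```text
time_s: 9.62
ee_pos: [508.9, 29.2, 109.7]
ee_rot: [-179.9, 0.0, -102.3]
force: [-0.1, 0.1, 0.2]
gripper_width: 54.9
```

Request:
{"fn": "drive_tool", "kwargs": {"motion": [[[0, 0, 0], [0, 0, 0]], [[0, 0, 0], [0, 0, 0]], [[0, 0, 0], [0, 0, 0]], [[0, 0, 0], [0, 0, 0]], [[0, 0, 0], [0, 0, 0]], [[0, 0, 0], [0, 0, 0]], [[0, 0, 0], [0, 0, 0]], [[0, 0, 0], [0, 0, 0]], [[0, 0, 0.01], [0, 0, 0]], [[0, 0, 0.02], [0, 0, 0]]], "claw": 0, "force": 45}}

```text
time_s: 10.45
ee_pos: [506.6, 29.1, 137.7]
ee_rot: [179.7, -0.1, -102.3]
force: [0.4, 0.2, -1.5]
gripper_width: 19.9
```

Request:
{"fn": "drive_tool", "kwargs": {"motion": [[[0, 0, 0.03], [0, 0, 0]], [[0, 0, 0.03], [0, 0, 0]], [[0, 0, 0.03], [0, 0, 0]], [[0, 0, 0], [0, 0, 0]], [[0, 0, 0], [0, 0, 0]], [[0, 0, 0], [0, 0, 0]], [[0, 0, 0], [0, 0, 0]], [[0, 0, 0], [0, 0, 0]], [[0, 0, 0], [0, 0, 0]], [[0, 0, 0], [0, 0, 0]]]}}

```text
time_s: 11.28
ee_pos: [508.1, 29.2, 228.2]
ee_rot: [179.9, -0.0, -102.3]
force: [1.0, -0.2, -1.1]
gripper_width: 20.0
```

```bash
python3 - <<'E'
from h import *
s=grab('side','s5');t=grab('top','t5');st()
crop(s,180,90,320,250,4,'c2');crop(t,290,175,430,245,5,'c3')
E
```

```text
t 11.38 pos [508.3  29.2 228.5] rot [ 1.7995e+02 -2.0000e-02 -1.0231e+02] F [ 0.5  0.7 -0.5] w 19.5 q [  2.  12.  97.  -0.  72. 104.]
```

View pics/c2.png

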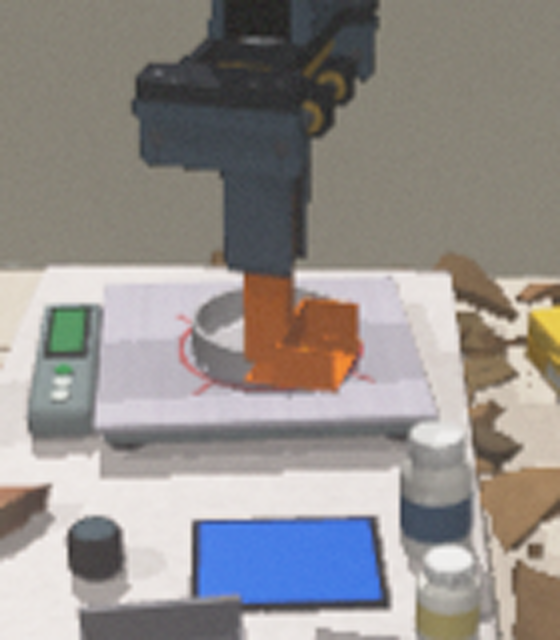

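View pics/c3.png

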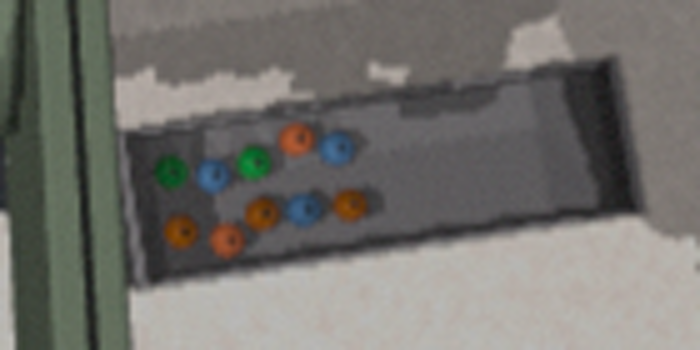

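```bash
python3 - <<'E'
from h import *
f=lambda x,y,z:pix('top',290+x/5-.4,175+y/5-.4,z)[:2]
ang=lambda d:np.degrees(np.arctan2(d[1],d[0]))
for z in(100,104):
  A,B=f(160,127,z),f(550,71,z);C,D=f(160,283,z),f(620,215,z)
  print(A,B,C,D,ang(A-B),ang(C-D))
  n=np.array([np.cos(np.radians(9.9)),np.sin(np.radians(9.9))])
  print('lateral',(A@n),B@n,C@n,D@n)
s=cv2.imread('pics/s5.png')
crop(s,185,230,275,384,5,'c4')
E
```

```text
[ 504.44521409 -124.16339798] [ 536.81871567 -316.20126043] [ 428.27230352 -124.97126693] [ 466.82645811 -350.08919706] 99.56888206618004 99.71830880887435
lateral 475.58638363422114 474.46092504783843 400.40884284551845 399.6845769118272
[ 504.18956029 -123.47212814] [ 536.41737817 -314.64580275] [ 428.35943473 -124.2763616 ] [ 466.74009213 -348.38124059] 99.56888206618004 99.71830880887435
lateral 475.45338608858685 474.3329921681203 400.61415106529074 399.8931443941197
```

View pics/c4.png

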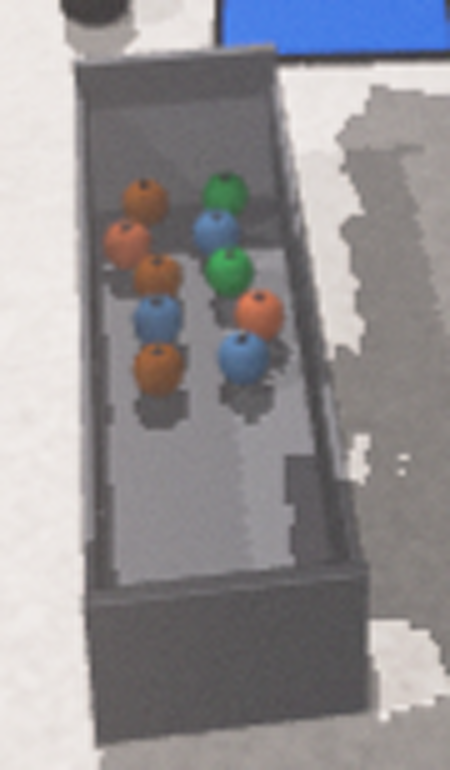

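```bash
python3 - <<'E'
from h import *
f=lambda x,y,z:pix('side',185+x/5-.4,230+y/5-.4,z)[:2].round(1)
print(f(92,602,110),f(367,572,110),f(77,66,110),f(276,47,110))
# bead heights
for x,y in((145,201),(225,193),(157,370),(243,358)): print(f(x,y,63))
print('mat',f(215,52,53))
E
```

```text
[ 470.6 -360.7] [ 544.8 -348.2] [ 428.2 -121.2] [ 503.3 -105.9]
[ 454.8 -143. ]
[ 485.  -137.2]
[ 470.1 -229.8]
[ 499.1 -223.1]
mat [470.8 -32.7]
```

Request:
{"fn": "drive_tool", "kwargs": {"motion": [[[-0.0006, -0.0164, 0], [0, 0, 0.0977]], [[-0.0006, -0.0164, 0], [0, 0, 0.0977]], [[-0.0006, -0.0164, 0], [0, 0, 0.0977]], [[-0.0006, -0.0164, 0], [0, 0, 0.0977]], [[-0.0006, -0.0164, 0], [0, 0, 0.0977]], [[-0.0006, -0.0164, 0], [0, 0, 0.0977]], [[-0.0006, -0.0164, 0], [0, 0, 0.0977]], [[-0.0006, -0.0164, 0], [0, 0, 0.0977]], [[-0.0006, -0.0164, 0], [0, 0, 0.0977]], [[-0.0006, -0.0164, 0], [0, 0, 0.0977]]]}}

```text
time_s: 12.22
ee_pos: [502.3, -135.6, 228.8]
ee_rot: [180.0, 0.0, -46.1]
force: [-0.0, 0.0, -1.5]
gripper_width: 20.2
```

Request:
{"fn": "drive_tool", "kwargs": {"motion": [[[-0.0006, -0.0164, 0], [0, 0, 0.0978]], [[-0.0006, -0.0164, 0], [0, 0, 0.0978]], [[-0.0006, -0.0164, 0], [0, 0, 0.0978]], [[-0.0006, -0.0164, 0], [0, 0, 0.0978]], [[-0.0006, -0.0164, 0], [0, 0, 0.0978]], [[-0.0006, -0.0164, 0], [0, 0, 0.0978]], [[-0.0006, -0.0164, 0], [0, 0, 0.0978]], [[-0.0006, -0.0164, 0], [0, 0, 0.0978]], [[-0.0006, -0.0164, 0], [0, 0, 0.0978]], [[-0.0006, -0.0164, 0], [0, 0, 0.0978]]]}}

```text
time_s: 13.05
ee_pos: [496.4, -299.7, 228.8]
ee_rot: [-180.0, 0.0, 10.0]
force: [0.5, 1.2, 0.5]
gripper_width: 20.0
```

Request:
{"fn": "drive_tool", "kwargs": {"motion": [[[0, 0, -0.02], [0, 0, 0]], [[0, 0, -0.02], [0, 0, 0]], [[0, 0, -0.01], [0, 0, 0]], [[0, 0, -0.005], [0, 0, 0]], [[0, 0, 0], [0, 0, 0]], [[0, 0, 0], [0, 0, 0]], [[0, 0, 0], [0, 0, 0]], [[0, 0, 0], [0, 0, 0]], [[0, 0, 0], [0, 0, 0]], [[0, 0, 0], [0, 0, 0]]]}}

```text
time_s: 13.88
ee_pos: [496.7, -298.9, 174.6]
ee_rot: [180.0, -0.1, 9.7]
force: [0.5, -0.2, -1.7]
gripper_width: 19.7
```

```bash
python3 - <<'E'
from h import *
s=grab('side','s6');t=grab('top','t6');st()
crop(s,160,200,300,384,4,'c5');crop(t,290,165,430,255,5,'c6')
E
```

```text
t 13.98 pos [ 496.6 -298.8  174.3] rot [ 1.7998e+02 -3.0000e-02  9.7100e+00] F [-0.1  0.2 -1.6] w 19.8 q [-32.  20.  93.   0.  67. -42.]
```

View pics/c5.png

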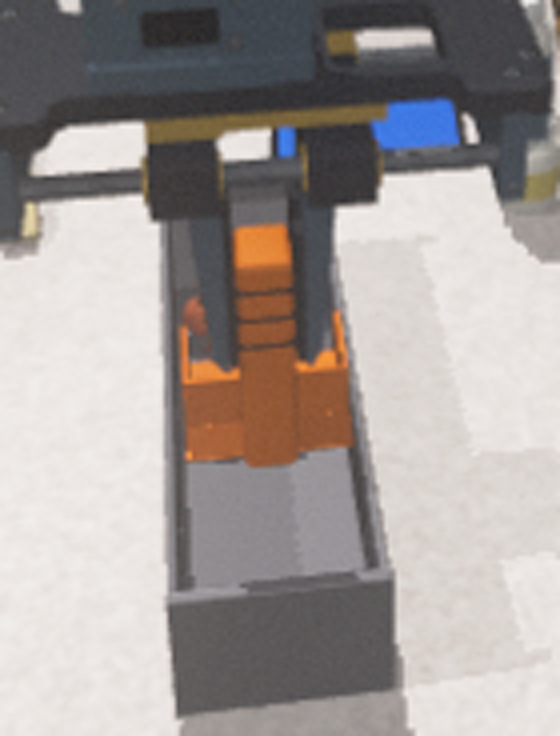

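View pics/c6.png

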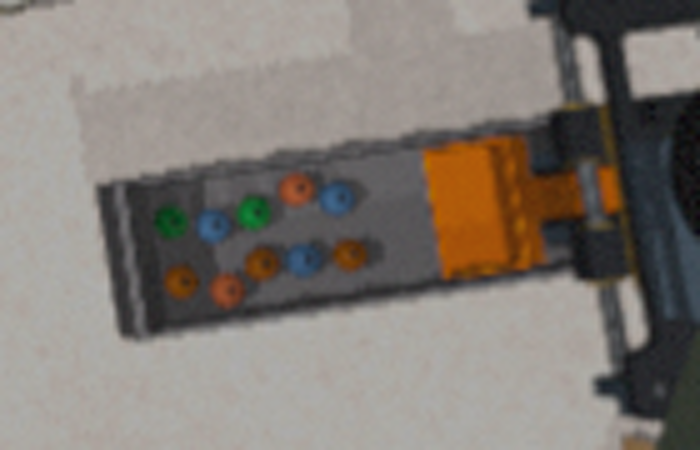

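Request:
{"fn": "drive_tool", "kwargs": {"motion": [[[0, 0, -0.02], [0, 0, 0]], [[0, 0, -0.02], [0, 0, 0]], [[0, 0, -0.012], [0, 0, 0]], [[0, 0, -0.008], [0, 0, 0]], [[0, 0, 0], [0, 0, 0]], [[0, 0, 0], [0, 0, 0]], [[0, 0, 0], [0, 0, 0]], [[0, 0, 0], [0, 0, 0]], [[0, 0, 0], [0, 0, 0]], [[0, 0, 0], [0, 0, 0]]]}}

```text
time_s: 14.82
ee_pos: [496.8, -299.0, 114.6]
ee_rot: [180.0, -0.1, 9.7]
force: [1.2, 0.0, -0.5]
gripper_width: 19.7
```

Request:
{"fn": "drive_tool", "kwargs": {"motion": [[[0, 0, -0.001], [0, 0, 0]], [[0, 0, -0.001], [0, 0, 0]], [[0, 0, -0.001], [0, 0, 0]], [[0, 0, -0.001], [0, 0, 0]], [[0, 0, 0], [0, 0, 0]], [[0, 0, 0], [0, 0, 0]], [[0, 0, 0], [0, 0, 0]], [[0, 0, 0], [0, 0, 0]], [[0, 0, 0], [0, 0, 0]], [[0, 0, 0], [0, 0, 0]]]}}

```text
time_s: 15.65
ee_pos: [496.5, -298.8, 110.0]
ee_rot: [180.0, -0.0, 9.7]
force: [0.7, -1.0, -0.6]
gripper_width: 19.9
```

```bash
python3 -c "
from h import *
st()"
```

```text
t 15.65 pos [ 496.5 -298.8  110. ] rot [ 1.80e+02 -1.00e-02  9.71e+00] F [ 0.7 -1.  -0.6] w 19.9 q [-32.  23.  98.   0.  59. -42.]
```

Request:
{"fn": "drive_tool", "kwargs": {"motion": [[[0, 0, -0.0007], [0, 0, 0]], [[0, 0, -0.0005], [0, 0, 0]], [[0, 0, 0], [0, 0, 0]], [[0, 0, 0], [0, 0, 0]], [[0, 0, 0], [0, 0, 0]], [[0, 0, 0], [0, 0, 0]], [[0, 0, 0], [0, 0, 0]], [[0, 0, 0], [0, 0, 0]], [[0, 0, 0], [0, 0, 0]], [[0, 0, 0], [0, 0, 0]]]}}

```text
time_s: 16.48
ee_pos: [496.6, -298.9, 109.7]
ee_rot: [180.0, -0.0, 9.7]
force: [-1.6, 0.5, 6.1]
gripper_width: 19.7
```

Request:
{"fn": "drive_tool", "kwargs": {"motion": [[[-0.00067, 0.00394, 0.0004], [0, 0, 0]], [[-0.00067, 0.00394, 0], [0, 0, 0]], [[-0.00067, 0.00394, 0], [0, 0, 0]], [[-0.00067, 0.00394, 0], [0, 0, 0]], [[-0.00067, 0.00394, 0], [0, 0, 0]], [[-0.00067, 0.00394, 0], [0, 0, 0]], [[-0.00067, 0.00394, 0], [0, 0, 0]], [[-0.00067, 0.00394, 0], [0, 0, 0]], [[-0.00067, 0.00394, 0], [0, 0, 0]], [[-0.00067, 0.00394, 0], [0, 0, 0]]]}}

```text
time_s: 17.32
ee_pos: [490.2, -259.5, 109.7]
ee_rot: [179.9, -0.1, 9.7]
force: [0.3, -3.2, 5.0]
gripper_width: 20.0
```

Request:
{"fn": "drive_tool", "kwargs": {"motion": [[[-0.00067, 0.00394, 0], [0, 0, 0]], [[-0.00067, 0.00394, 0], [0, 0, 0]], [[-0.00067, 0.00394, 0], [0, 0, 0]], [[-0.00067, 0.00394, 0], [0, 0, 0]], [[-0.00067, 0.00394, 0], [0, 0, 0]], [[-0.00067, 0.00394, 0], [0, 0, 0]], [[-0.00067, 0.00394, 0], [0, 0, 0]], [[-0.00067, 0.00394, 0], [0, 0, 0]], [[-0.00067, 0.00394, 0], [0, 0, 0]], [[-0.00067, 0.00394, 0], [0, 0, 0]]]}}

```text
time_s: 18.15
ee_pos: [483.5, -220.2, 109.7]
ee_rot: [179.9, -0.1, 9.7]
force: [1.0, -3.4, 5.4]
gripper_width: 19.9
```

```bash
python3 - <<'E'
from h import *
t=grab('top','t7');st()
crop(t,290,165,430,255,5,'c7')
E
```

```text
t 18.2 pos [ 483.4 -219.5  109.7] rot [ 1.7994e+02 -7.0000e-02  9.7400e+00] F [ 0.7 -1.8  4.1] w 19.4 q [-26.  20. 104.  -0.  56. -35.]
```

View pics/c7.png

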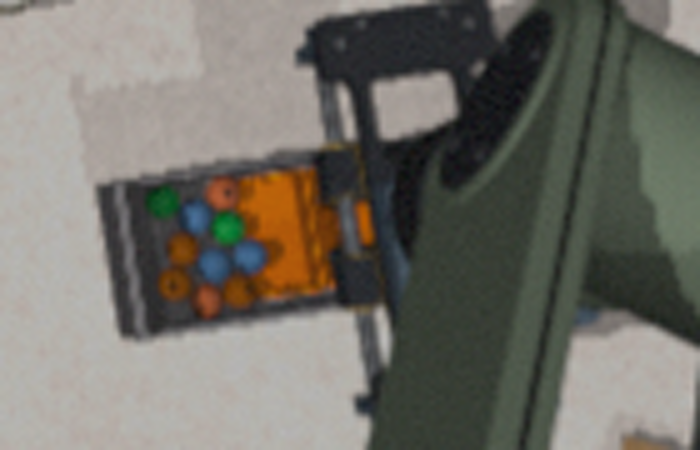

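Request:
{"fn": "drive_tool", "kwargs": {"motion": [[[-0.00042, 0.00246, 0], [0, 0, 0]], [[-0.00042, 0.00246, 0], [0, 0, 0]], [[-0.00042, 0.00246, 0], [0, 0, 0]], [[-0.00042, 0.00246, 0], [0, 0, 0]], [[-0.00042, 0.00246, 0], [0, 0, 0]], [[-0.00042, 0.00246, 0], [0, 0, 0]], [[-0.00042, 0.00246, 0], [0, 0, 0]], [[-0.00042, 0.00246, 0], [0, 0, 0]], [[-0.00042, 0.00246, 0], [0, 0, 0]], [[-0.00042, 0.00246, 0], [0, 0, 0]]]}}

```text
time_s: 19.03
ee_pos: [479.8, -196.2, 109.8]
ee_rot: [179.8, -0.1, 9.7]
force: [1.8, -3.8, 4.5]
gripper_width: 19.7
```

```bash
python3 - <<'E'
from h import *
t=grab('top','t8');st()
crop(t,300,165,400,245,7,'c8')
E
```

```text
t 19.08 pos [ 479.7 -195.5  109.8] rot [ 1.799e+02 -1.200e-01  9.720e+00] F [ 2.  -3.5  4.5] w 20.0 q [-23.  18. 106.  -0.  55. -33.]
```

View pics/c8.png

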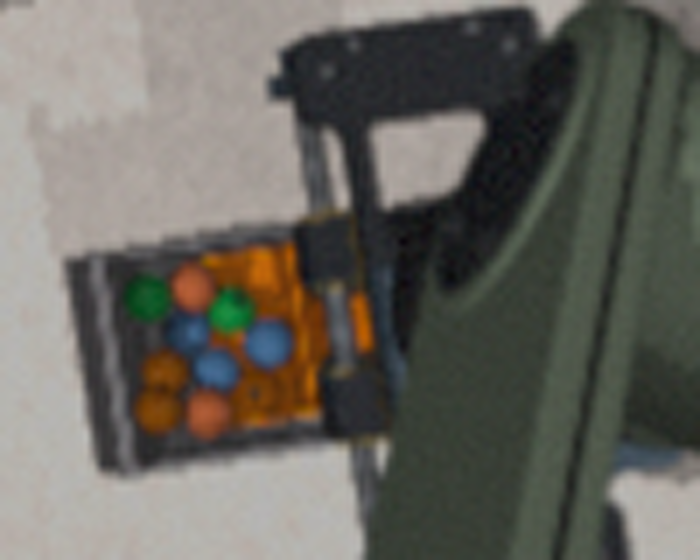

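Request:
{"fn": "drive_tool", "kwargs": {"motion": [[[-0.0003, 0.0018, 0], [0, 0, 0]], [[-0.0003, 0.0018, 0], [0, 0, 0]], [[-0.0003, 0.0018, 0], [0, 0, 0]], [[-0.0003, 0.0018, 0], [0, 0, 0]], [[-0.0003, 0.0018, 0], [0, 0, 0]], [[-0.0003, 0.0018, 0], [0, 0, 0]], [[-0.0003, 0.0018, 0], [0, 0, 0]], [[-0.0003, 0.0018, 0], [0, 0, 0]], [[0, 0, 0], [0, 0, 0]], [[0, 0, 0], [0, 0, 0]]]}}

```text
time_s: 19.92
ee_pos: [477.0, -181.2, 109.7]
ee_rot: [179.9, -0.1, 9.7]
force: [1.7, -3.2, 5.8]
gripper_width: 19.7
```

```bash
python3 - <<'E'
from h import *
t=grab('top','t9');st()
crop(t,300,165,400,245,7,'c9')
E
```

```text
t 19.97 pos [ 477.  -181.2  109.7] rot [ 1.7993e+02 -8.0000e-02  9.7300e+00] F [ 2.1 -3.2  6.2] w 19.9 q [-22.  18. 107.  -0.  55. -32.]
```

View pics/c9.png

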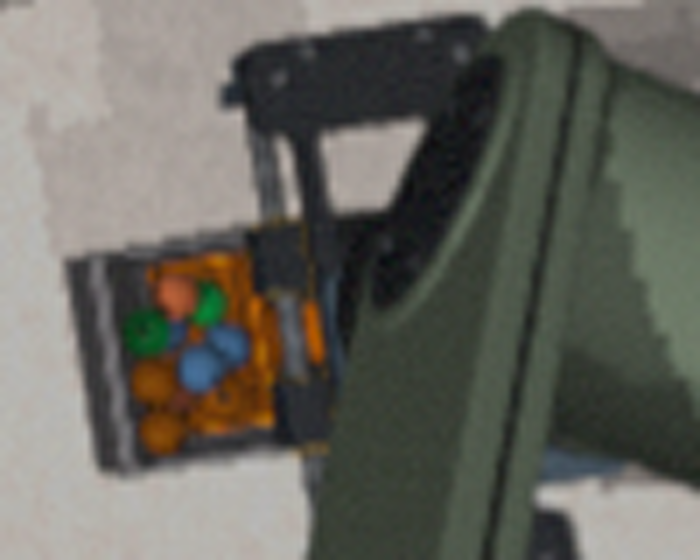

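Request:
{"fn": "drive_tool", "kwargs": {"motion": [[[0.00033, -0.0019, 0.0007], [0.0344, 0.0059, 0]], [[0.00033, -0.0019, 0.0007], [0.0344, 0.0059, 0]], [[0.00033, -0.0019, 0.0007], [0.0344, 0.0059, 0]], [[0.00033, -0.0019, 0.0007], [0.0344, 0.0059, 0]], [[0.00033, -0.0019, 0.0007], [0.0344, 0.0059, 0]], [[0.00033, -0.0019, 0.0007], [0.0344, 0.0059, 0]], [[0.00033, -0.0019, 0.0007], [0.0344, 0.0059, 0]], [[0.00033, -0.0019, 0.0007], [0.0344, 0.0059, 0]], [[0.00033, -0.0019, 0.0007], [0.0344, 0.0059, 0]], [[0.00033, -0.0019, 0.0007], [0.0344, 0.0059, 0]]]}}

```text
time_s: 20.8
ee_pos: [478.5, -198.6, 115.0]
ee_rot: [-159.7, 0.2, 9.7]
force: [-0.2, -0.2, -2.5]
gripper_width: 19.9
```

```bash
python3 - <<'E'
from h import *
t=grab('top','t10');s=grab('side','s10');st()
crop(t,300,165,400,245,6,'d1');crop(s,170,180,300,330,4,'d2')
E
```

```text
t 20.9 pos [ 478.9 -199.9  114.5] rot [-159.83    0.17    9.62] F [-0.3 -1.5 -2.2] w 19.9 q [-33.  25.  97.  15.  72. -49.]
```

View pics/d1.png

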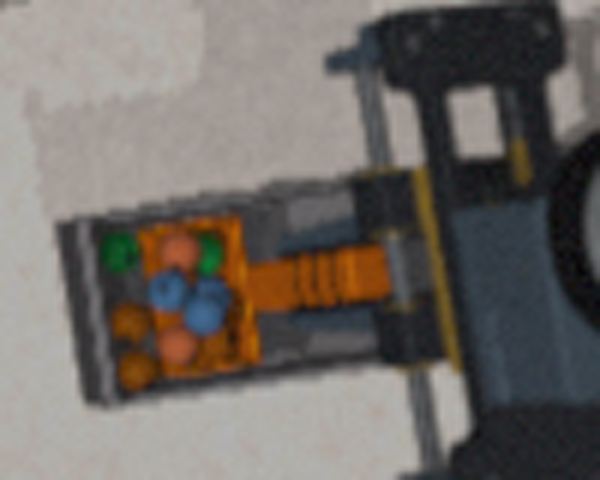

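View pics/d2.png

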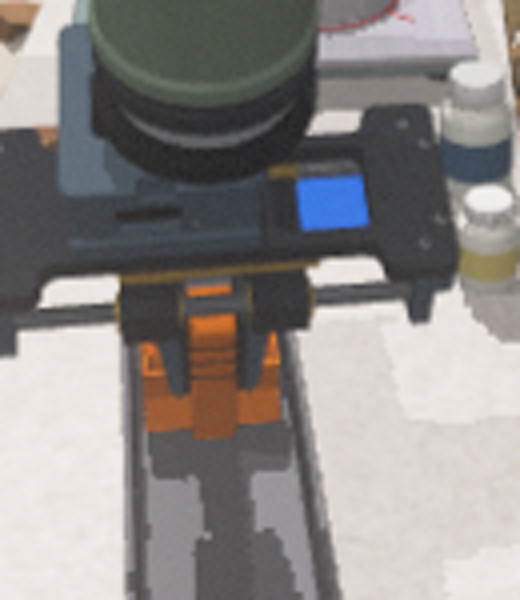

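Request:
{"fn": "drive_tool", "kwargs": {"motion": [[[0, 0, 0.003], [0, 0, 0]], [[0, 0, 0.006], [0, 0, 0]], [[0, 0, 0.01], [0, 0, 0]], [[0, 0, 0.014], [0, 0, 0]], [[0, 0, 0.016], [0, 0, 0]], [[0, 0, 0.016], [0, 0, 0]], [[0, 0, 0.014], [0, 0, 0]], [[0, 0, 0.01], [0, 0, 0]], [[0, 0, 0.006], [0, 0, 0]], [[0, 0, 0.003], [0, 0, 0]]]}}

```text
time_s: 21.73
ee_pos: [479.9, -199.8, 215.5]
ee_rot: [-160.1, -0.1, 9.7]
force: [0.5, -0.6, -2.4]
gripper_width: 20.0
```

```bash
python3 - <<'E'
from h import *
t=grab('top','t11');st()
crop(t,300,155,410,245,6,'d3');crop(t,125,145,225,270,5,'d4')
print(ring(t),pan(t))
E
```

```text
t 21.78 pos [ 479.9 -199.9  215.3] rot [-1.6006e+02 -6.0000e-02  9.7200e+00] F [ 0.2  0.6 -1. ] w 19.8 q [-33.  20.  90.  15.  84. -46.]
(array([498.66937762, 235.28807135]), np.float64(62.34669211358234), np.int64(158), 218) (array([500.1, 236.9]), np.float64(53.3), np.int64(117), 670)
```

View pics/d3.png

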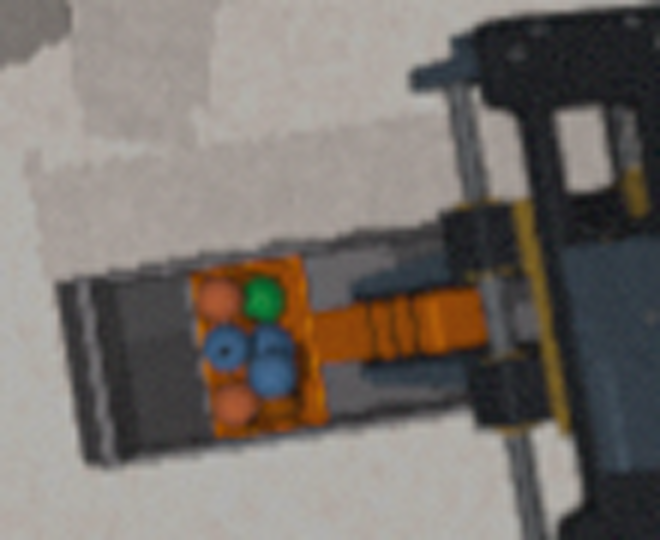

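View pics/d4.png

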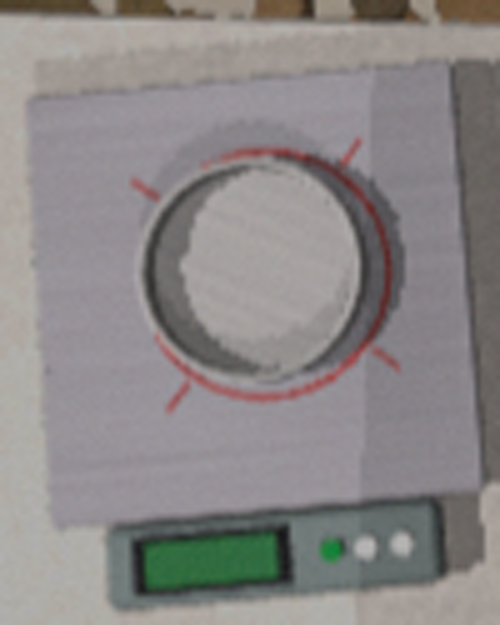

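Request:
{"fn": "drive_tool", "kwargs": {"motion": [[[0.0025, 0.003, 0], [0, 0, 0.0582]], [[0.0025, 0.006, 0], [0, 0, 0.0582]], [[0.0025, 0.009, 0], [0, 0, 0.0582]], [[0.0025, 0.012, 0], [0, 0, 0.0582]], [[0.0025, 0.015, 0], [0, 0, 0.0582]], [[0.0025, 0.018, 0], [0, 0, 0.0582]], [[0.0025, 0.018, 0], [0, 0, 0.0582]], [[0.0025, 0.018, 0], [0, 0, 0.0582]], [[0.0025, 0.018, 0], [0, 0, 0.0582]], [[0.0025, 0.018, 0], [0, 0, 0.0582]]]}}

```text
time_s: 22.62
ee_pos: [504.4, -64.0, 213.3]
ee_rot: [-159.9, 0.1, 43.2]
force: [0.1, 0.7, -1.5]
gripper_width: 19.8
```

Request:
{"fn": "drive_tool", "kwargs": {"motion": [[[0.0037, 0.019, 0], [0, 0, 0.0582]], [[0.0037, 0.019, 0], [0, 0, 0.0582]], [[0.0037, 0.019, 0], [0, 0, 0.0582]], [[0.0037, 0.019, 0], [0, 0, 0.0582]], [[0.0037, 0.019, 0], [0, 0, 0.0582]], [[0.0037, 0.019, 0], [0, 0, 0.0582]], [[0.0037, 0.019, 0], [0, 0, 0.0582]], [[0.0037, 0.019, 0], [0, 0, 0.0582]], [[0.0037, 0.019, 0], [0, 0, 0.0582]], [[0.0037, 0.019, 0], [0, 0, 0.0582]]]}}

```text
time_s: 23.45
ee_pos: [541.5, 126.0, 213.2]
ee_rot: [-159.9, 0.0, 76.6]
force: [0.3, 0.5, -2.1]
gripper_width: 19.6
```

Request:
{"fn": "drive_tool", "kwargs": {"motion": [[[0.0025, 0.018, 0], [0, 0, 0.0582]], [[0.0025, 0.018, 0], [0, 0, 0.0582]], [[0.0025, 0.018, 0], [0, 0, 0.0582]], [[0.0025, 0.018, 0], [0, 0, 0.0582]], [[0.0025, 0.018, 0], [0, 0, 0.0582]], [[0.0025, 0.015, 0], [0, 0, 0.0582]], [[0.0025, 0.012, 0], [0, 0, 0.0582]], [[0.0025, 0.009, 0], [0, 0, 0.0582]], [[0.0025, 0.006, 0], [0, 0, 0.0582]], [[0.0025, 0.003, 0], [0, 0, 0.0582]]]}}

```text
time_s: 24.28
ee_pos: [566.4, 261.1, 212.8]
ee_rot: [-159.9, -0.0, 110.0]
force: [-0.3, 0.0, -1.5]
gripper_width: 20.0
```

```bash
python3 - <<'E'
from h import *
t=grab('top','t12');s=grab('side','s12');st()
crop(t,100,125,300,275,4,'d5');crop(s,160,90,320,210,5,'d6')
crop(t,290,165,430,255,5,'d7')
E
```

```text
t 24.38 pos [566.3 261.3 212.8] rot [-1.5989e+02 -2.0000e-02  1.0984e+02] F [ 0.3  0.2 -1.4] w 19.7 q [ 23.  34.  66.   1.  99. -87.]
```

View pics/d5.png

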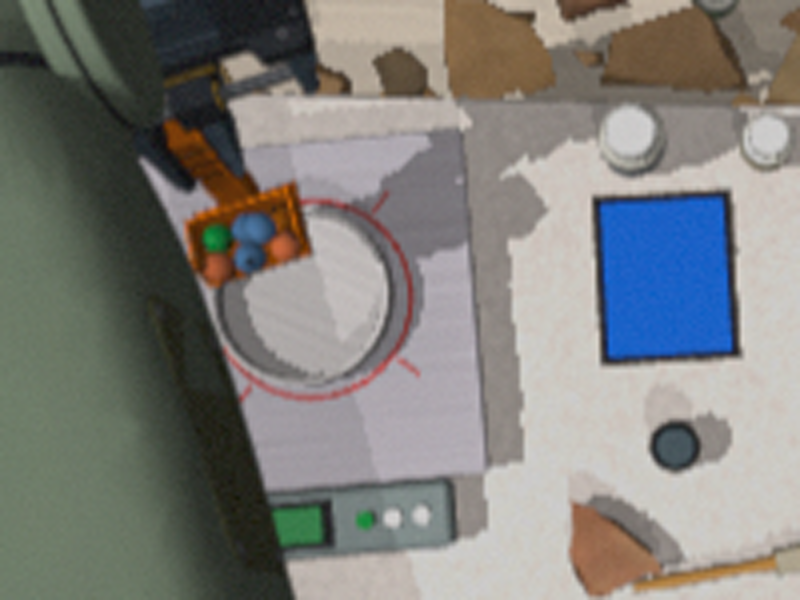

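View pics/d6.png

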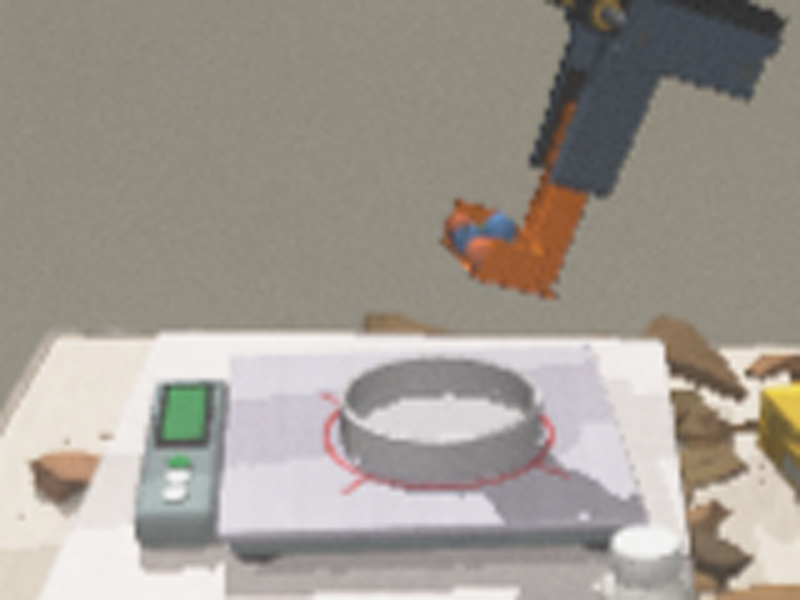

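View pics/d7.png

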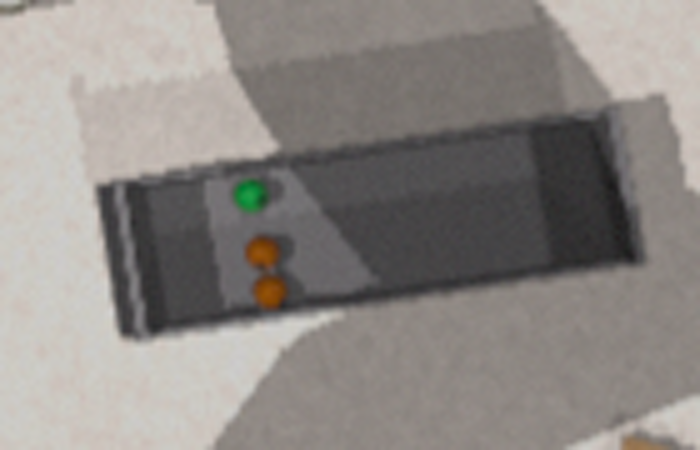

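Request:
{"fn": "drive_tool", "kwargs": {"motion": [[[-0.00154, -0.00055, -0.0051], [0.01177, -0.03287, 0]], [[-0.00154, -0.00055, -0.0051], [0.01177, -0.03287, 0]], [[-0.00154, -0.00055, -0.0051], [0.01177, -0.03287, 0]], [[-0.00154, -0.00055, -0.0051], [0.01177, -0.03287, 0]], [[-0.00154, -0.00055, -0.0051], [0.01177, -0.03287, 0]], [[-0.00154, -0.00055, -0.0051], [0.01177, -0.03287, 0]], [[-0.00154, -0.00055, -0.0051], [0.01177, -0.03287, 0]], [[-0.00154, -0.00055, -0.0051], [0.01177, -0.03287, 0]], [[-0.00154, -0.00055, -0.0051], [0.01177, -0.03287, 0]], [[-0.00154, -0.00055, -0.0051], [0.01177, -0.03287, 0]]]}}

```text
time_s: 25.22
ee_pos: [550.5, 253.6, 162.5]
ee_rot: [-180.0, -0.0, 109.6]
force: [0.6, -0.4, -1.1]
gripper_width: 20.1
```

Request:
{"fn": "drive_tool", "kwargs": {"motion": [[[-0.00235, -0.00084, 0.0014], [0.01471, -0.04108, 0]], [[-0.00245, -0.00088, 0.0013], [0.01471, -0.04108, 0]], [[-0.00245, -0.00088, 0.0012], [0.01471, -0.04108, 0]], [[-0.00254, -0.00091, 0.0011], [0.01471, -0.04108, 0]], [[-0.00264, -0.00094, 0.0009], [0.01471, -0.04108, 0]], [[-0.00264, -0.00094, 0.0008], [0.01471, -0.04108, 0]], [[-0.00273, -0.00098, 0.0007], [0.01471, -0.04108, 0]], [[-0.00282, -0.00101, 0.0006], [0.01471, -0.04108, 0]], [[-0.00282, -0.00101, 0.0005], [0.01471, -0.04108, 0]], [[-0.00282, -0.00101, 0.0003], [0.01471, -0.04108, 0]]]}}

```text
time_s: 26.05
ee_pos: [524.1, 244.1, 171.6]
ee_rot: [155.0, -0.0, 109.6]
force: [-0.1, 1.2, -1.1]
gripper_width: 19.8
```

```bash
python3 - <<'E'
from h import *
s=grab('side','s13');t=grab('top','t13');st()
crop(s,160,90,320,210,5,'d8');crop(t,100,125,300,275,4,'d9')
E
```

```text
t 26.15 pos [522.1 243.3 170.4] rot [1.5527e+02 2.0000e-02 1.0962e+02] F [-0.4 -0.  -2.4] w 19.6 q [ 25.  10. 113.  -4.  32. -81.]
```

View pics/d8.png

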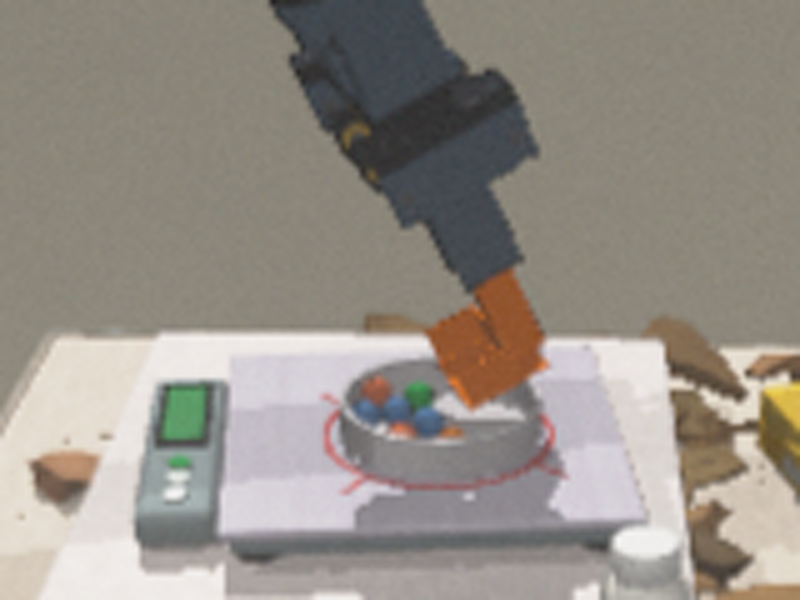

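View pics/d9.png

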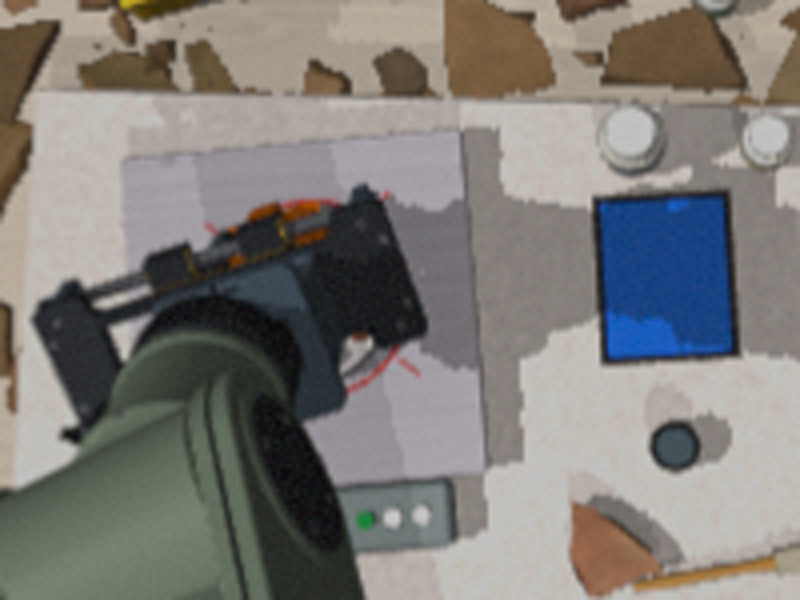

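Request:
{"fn": "drive_tool", "kwargs": {"motion": [[[0, 0, 0.006], [-0.01471, 0.04108, 0]], [[0, 0, 0.006], [-0.01471, 0.04108, 0]], [[0, 0, 0.006], [-0.01471, 0.04108, 0]], [[0, 0, 0.006], [-0.01471, 0.04108, 0]], [[0, 0, 0.006], [-0.01471, 0.04108, 0]], [[0, 0, 0.006], [-0.01471, 0.04108, 0]], [[0, 0, 0.006], [-0.01471, 0.04108, 0]], [[0, 0, 0.006], [-0.01471, 0.04108, 0]], [[0, 0, 0.006], [-0.01471, 0.04108, 0]], [[0, 0, 0.006], [-0.01471, 0.04108, 0]]]}}

```text
time_s: 26.98
ee_pos: [525.5, 245.0, 232.5]
ee_rot: [-179.8, -0.0, 109.7]
force: [-0.6, 0.0, -1.5]
gripper_width: 20.2
```

Request:
{"fn": "drive_tool", "kwargs": {"motion": [[[-0.0013, -0.0271, 0], [0, 0, -0.0873]], [[-0.0013, -0.0271, 0], [0, 0, -0.0873]], [[-0.0013, -0.0271, 0], [0, 0, -0.0873]], [[-0.0013, -0.0271, 0], [0, 0, -0.0873]], [[-0.0013, -0.0271, 0], [0, 0, -0.0873]], [[-0.0013, -0.0271, 0], [0, 0, -0.0873]], [[-0.0013, -0.0271, 0], [0, 0, -0.0873]], [[-0.0013, -0.0271, 0], [0, 0, -0.0873]], [[-0.0013, -0.0271, 0], [0, 0, -0.0873]], [[-0.0013, -0.0271, 0], [0, 0, -0.0873]]]}}

```text
time_s: 27.82
ee_pos: [512.2, -27.4, 232.2]
ee_rot: [-180.0, 0.0, 59.4]
force: [0.1, -0.0, -0.7]
gripper_width: 19.7
```

Request:
{"fn": "drive_tool", "kwargs": {"motion": [[[-0.0013, -0.0271, 0], [0, 0, -0.0873]], [[-0.0013, -0.0271, 0], [0, 0, -0.0873]], [[-0.0013, -0.0271, 0], [0, 0, -0.0873]], [[-0.0013, -0.0271, 0], [0, 0, -0.0873]], [[-0.0013, -0.0271, 0], [0, 0, -0.0873]], [[-0.0013, -0.0271, 0], [0, 0, -0.0873]], [[-0.0013, -0.0271, 0], [0, 0, -0.0873]], [[-0.0013, -0.0271, 0], [0, 0, -0.0873]], [[-0.0013, -0.0271, 0], [0, 0, -0.0873]], [[-0.0013, -0.0271, 0], [0, 0, -0.0873]]]}}

```text
time_s: 28.65
ee_pos: [499.0, -298.6, 232.1]
ee_rot: [-179.9, 0.0, 9.4]
force: [1.1, 0.2, -0.8]
gripper_width: 19.6
```

```bash
python3 - <<'E'
from h import *
s=grab('side','s14');t=grab('top','t14');st()
crop(s,160,130,320,384,3,'e1');crop(t,290,165,430,255,4,'e2');crop(t,125,145,225,270,5,'e3')
print(ring(t),pan(t))
E
```

```text
t 28.75 pos [ 498.9 -301.   231.6] rot [1.7995e+02 5.0000e-02 9.3500e+00] F [ 0.1  0.8 -0.9] w 20.1 q [-32.  18.  87.  -0.  75. -42.]
(array([498.7303935 , 235.35001226]), np.float64(62.478586219277595), np.int64(150), 302) (array([501.3, 236.7]), np.float64(53.8), np.int64(100), 837)
```

View pics/e1.png

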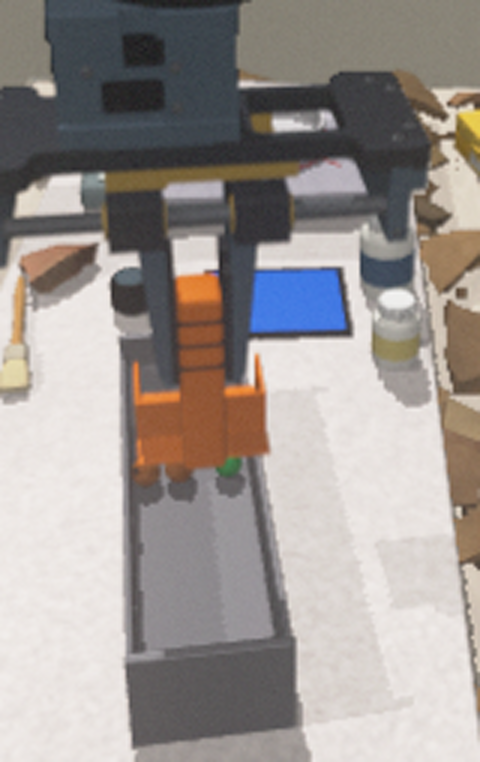

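View pics/e2.png

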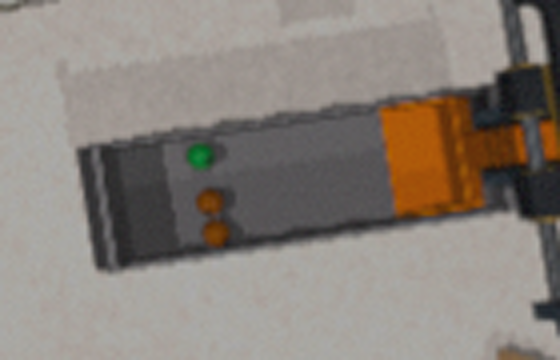

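View pics/e3.png

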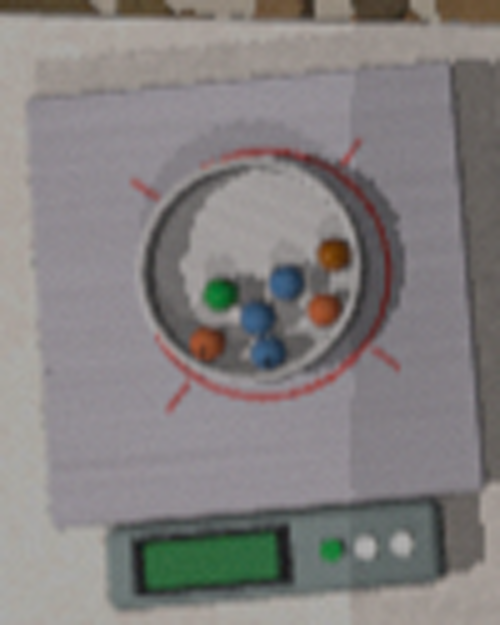

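Request:
{"fn": "drive_tool", "kwargs": {"motion": [[[-0.002, 0, -0.02], [0, 0, 0]], [[0, 0, -0.02], [0, 0, 0]], [[0, 0, -0.02], [0, 0, 0]], [[0, 0, -0.02], [0, 0, 0]], [[0, 0, -0.01], [0, 0, 0]], [[0, 0, -0.01], [0, 0, 0]], [[0, 0, 0], [0, 0, 0]], [[0, 0, 0], [0, 0, 0]], [[0, 0, 0], [0, 0, 0]], [[0, 0, 0], [0, 0, 0]]]}}

```text
time_s: 29.58
ee_pos: [497.8, -297.3, 133.2]
ee_rot: [179.9, -0.1, 9.7]
force: [0.2, 0.7, -1.0]
gripper_width: 20.4
```

Request:
{"fn": "drive_tool", "kwargs": {"motion": [[[-0.0013, 0, -0.01], [0, 0, 0]], [[0, 0, -0.006], [0, 0, 0]], [[0, 0, -0.004], [0, 0, 0]], [[0, 0, -0.002], [0, 0, 0]], [[0, 0, -0.001], [0, 0, 0]], [[0, 0, 0], [0, 0, 0]], [[0, 0, 0], [0, 0, 0]], [[0, 0, 0], [0, 0, 0]], [[0, 0, 0], [0, 0, 0]], [[0, 0, 0], [0, 0, 0]]]}}

```text
time_s: 30.42
ee_pos: [495.1, -296.6, 109.7]
ee_rot: [-180.0, 0.1, 9.7]
force: [-3.1, 1.3, 5.1]
gripper_width: 20.1
```

Request:
{"fn": "drive_tool", "kwargs": {"motion": [[[-0.0002, 0.0059, 0.0003], [0, 0, 0]], [[-0.00101, 0.00591, 0], [0, 0, 0]], [[-0.00101, 0.00591, 0], [0, 0, 0]], [[-0.00101, 0.00591, 0], [0, 0, 0]], [[-0.00101, 0.00591, 0], [0, 0, 0]], [[-0.00101, 0.00591, 0], [0, 0, 0]], [[-0.00101, 0.00591, 0], [0, 0, 0]], [[-0.00101, 0.00591, 0], [0, 0, 0]], [[-0.00101, 0.00591, 0], [0, 0, 0]], [[-0.00101, 0.00591, 0], [0, 0, 0]]]}}

```text
time_s: 31.25
ee_pos: [486.8, -237.6, 109.7]
ee_rot: [179.9, -0.0, 9.7]
force: [1.4, -3.1, 5.3]
gripper_width: 19.9
```

Request:
{"fn": "drive_tool", "kwargs": {"motion": [[[-0.0005, 0.00296, 0], [0, 0, 0]], [[-0.0005, 0.00296, 0], [0, 0, 0]], [[-0.0005, 0.00296, 0], [0, 0, 0]], [[-0.0005, 0.00296, 0], [0, 0, 0]], [[-0.0005, 0.00296, 0], [0, 0, 0]], [[-0.0005, 0.00296, 0], [0, 0, 0]], [[-0.0005, 0.00296, 0], [0, 0, 0]], [[-0.0005, 0.00296, 0], [0, 0, 0]], [[-0.0005, 0.00296, 0], [0, 0, 0]], [[-0.0005, 0.00296, 0], [0, 0, 0]]]}}

```text
time_s: 32.08
ee_pos: [481.8, -208.2, 109.7]
ee_rot: [179.9, -0.0, 9.7]
force: [0.7, -2.2, 4.8]
gripper_width: 19.9
```

Request:
{"fn": "drive_tool", "kwargs": {"motion": [[[-0.0004, 0.0025, 0], [0, 0, 0]], [[-0.0004, 0.0025, 0], [0, 0, 0]], [[-0.0004, 0.0025, 0], [0, 0, 0]], [[-0.0004, 0.0025, 0], [0, 0, 0]], [[-0.0004, 0.0025, 0], [0, 0, 0]], [[-0.0004, 0.0025, 0], [0, 0, 0]], [[-0.0004, 0.0025, 0], [0, 0, 0]], [[-0.0004, 0.0025, 0], [0, 0, 0]], [[-0.0004, 0.0025, 0], [0, 0, 0]], [[-0.0004, 0.0025, 0], [0, 0, 0]]]}}

```text
time_s: 32.92
ee_pos: [477.8, -183.3, 109.7]
ee_rot: [179.9, -0.0, 9.7]
force: [0.7, -3.0, 4.5]
gripper_width: 19.7
```

```bash
python3 - <<'E'
from h import *
t=grab('top','t15');s=grab('side','s15');st()
crop(t,290,165,400,245,6,'f1')
E
```

```text
t 33.02 pos [ 477.7 -182.8  109.7] rot [ 1.7996e+02 -2.0000e-02  9.7300e+00] F [ 1.  -1.1  6.5] w 19.6 q [-22.  18. 107.  -0.  55. -32.]
```

View pics/f1.png

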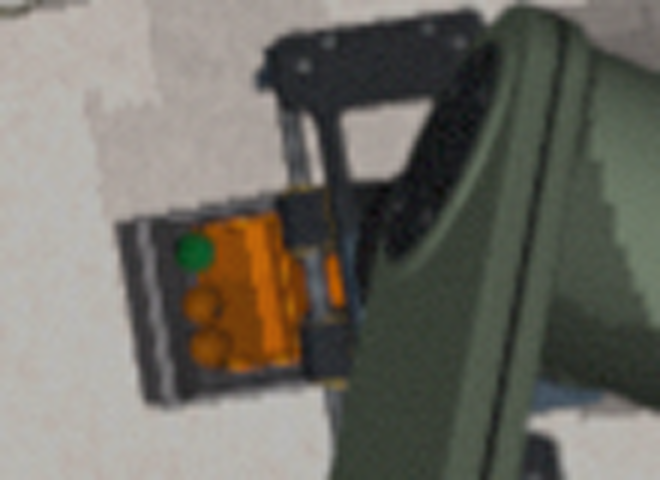

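Request:
{"fn": "drive_tool", "kwargs": {"motion": [[[-0.00017, 0.001, 0], [0, 0, 0]], [[-0.00017, 0.001, 0], [0, 0, 0]], [[-0.00017, 0.001, 0], [0, 0, 0]], [[-0.00017, 0.001, 0], [0, 0, 0]], [[-0.00017, 0.001, 0], [0, 0, 0]], [[-0.00017, 0.001, 0], [0, 0, 0]], [[-0.00017, 0.001, 0], [0, 0, 0]], [[-0.00017, 0.001, 0], [0, 0, 0]], [[-0.00017, 0.001, 0], [0, 0, 0]], [[-0.00017, 0.001, 0], [0, 0, 0]]]}}

```text
time_s: 33.85
ee_pos: [476.9, -176.7, 110.2]
ee_rot: [179.5, -0.1, 9.9]
force: [0.1, -13.3, 5.6]
gripper_width: 20.2
```

```bash
python3 - <<'E'
from h import *
t=grab('top','t16');st()
crop(t,290,165,400,245,6,'f2')
E
```

```text
t 33.9 pos [ 476.9 -176.7  110.2] rot [ 1.7948e+02 -7.0000e-02  9.8900e+00] F [  0.6 -12.    4.1] w 19.7 q [-21.  18. 107.  -0.  55. -31.]
```

View pics/f2.png

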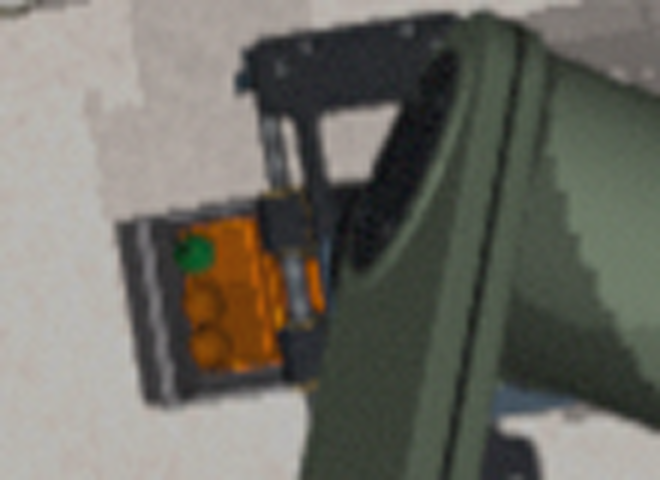

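Request:
{"fn": "drive_tool", "kwargs": {"motion": [[[0.0002, -0.00113, 0.0006], [0.0344, 0.0059, 0]], [[0.0002, -0.00113, 0.0006], [0.0344, 0.0059, 0]], [[0.0002, -0.00113, 0.0006], [0.0344, 0.0059, 0]], [[0.0002, -0.00113, 0.0006], [0.0344, 0.0059, 0]], [[0.0002, -0.00113, 0.0006], [0.0344, 0.0059, 0]], [[0.0003, -0.0015, 0.0006], [0.0344, 0.0059, 0]], [[0.0003, -0.0015, 0.0006], [0.0344, 0.0059, 0]], [[0.0003, -0.0019, 0.0006], [0.0344, 0.0059, 0]], [[0.0003, -0.0019, 0.0006], [0.0344, 0.0059, 0]], [[0.0003, -0.0019, 0.0006], [0.0344, 0.0059, 0]]]}}

```text
time_s: 34.73
ee_pos: [477.2, -186.2, 114.4]
ee_rot: [-159.7, 0.2, 9.7]
force: [-1.2, -0.1, -1.0]
gripper_width: 19.9
```

```bash
python3 - <<'E'
from h import *
t=grab('top','t17');st()
crop(t,290,165,400,245,6,'f3')
E
```

```text
t 34.78 pos [ 477.6 -187.6  113.8] rot [-159.73    0.17    9.64] F [ 2.4 -2.1 -2.2] w 19.6 q [-32.  25.  99.  16.  71. -49.]
```

View pics/f3.png

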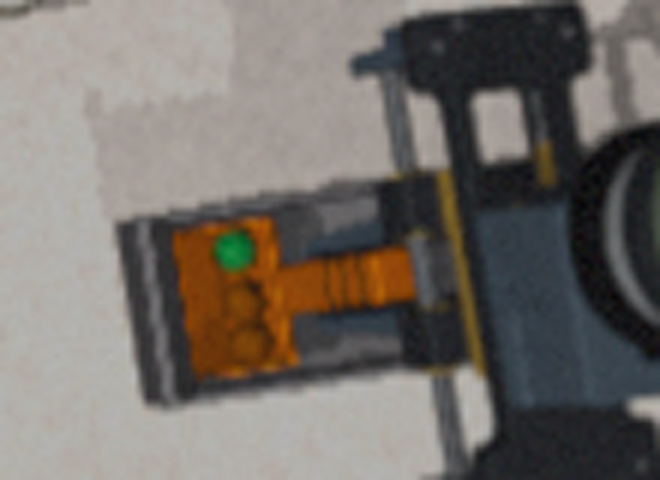

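Request:
{"fn": "drive_tool", "kwargs": {"motion": [[[0, 0, 0.003], [0, 0, 0]], [[0, 0, 0.006], [0, 0, 0]], [[0, 0, 0.01], [0, 0, 0]], [[0, 0, 0.014], [0, 0, 0]], [[0, 0, 0.017], [0, 0, 0]], [[0, 0, 0.017], [0, 0, 0]], [[0, 0, 0.014], [0, 0, 0]], [[0, 0, 0.01], [0, 0, 0]], [[0, 0, 0.006], [0, 0, 0]], [[0, 0, 0.003], [0, 0, 0]]]}}

```text
time_s: 35.62
ee_pos: [478.5, -187.3, 216.5]
ee_rot: [-160.1, -0.0, 9.7]
force: [0.8, -0.2, -0.7]
gripper_width: 19.9
```

Request:
{"fn": "drive_tool", "kwargs": {"motion": [[[0.003, 0.003, 0], [0, 0, 0.0582]], [[0.003, 0.006, 0], [0, 0, 0.0582]], [[0.003, 0.009, 0], [0, 0, 0.0582]], [[0.003, 0.012, 0], [0, 0, 0.0582]], [[0.003, 0.015, 0], [0, 0, 0.0582]], [[0.003, 0.0176, 0], [0, 0, 0.0582]], [[0.003, 0.0176, 0], [0, 0, 0.0582]], [[0.003, 0.0176, 0], [0, 0, 0.0582]], [[0.003, 0.0176, 0], [0, 0, 0.0582]], [[0.003, 0.0176, 0], [0, 0, 0.0582]]]}}

```text
time_s: 36.45
ee_pos: [508.0, -53.5, 214.7]
ee_rot: [-159.9, 0.1, 43.2]
force: [0.4, 0.3, -1.3]
gripper_width: 20.0
```

Request:
{"fn": "drive_tool", "kwargs": {"motion": [[[0.0044, 0.0188, 0], [0, 0, 0.0582]], [[0.0044, 0.0188, 0], [0, 0, 0.0582]], [[0.0044, 0.0188, 0], [0, 0, 0.0582]], [[0.0044, 0.0188, 0], [0, 0, 0.0582]], [[0.0044, 0.0188, 0], [0, 0, 0.0582]], [[0.0044, 0.0188, 0], [0, 0, 0.0582]], [[0.0044, 0.0188, 0], [0, 0, 0.0582]], [[0.0044, 0.0188, 0], [0, 0, 0.0582]], [[0.0044, 0.0188, 0], [0, 0, 0.0582]], [[0.0044, 0.0188, 0], [0, 0, 0.0582]]]}}

```text
time_s: 37.28
ee_pos: [552.0, 134.4, 214.5]
ee_rot: [-159.9, 0.1, 76.6]
force: [0.2, -0.0, -0.9]
gripper_width: 19.9
```

Request:
{"fn": "drive_tool", "kwargs": {"motion": [[[0.003, 0.0176, 0], [0, 0, 0.0582]], [[0.003, 0.0176, 0], [0, 0, 0.0582]], [[0.003, 0.0176, 0], [0, 0, 0.0582]], [[0.003, 0.0176, 0], [0, 0, 0.0582]], [[0.003, 0.0176, 0], [0, 0, 0.0582]], [[0.003, 0.015, 0], [0, 0, 0.0582]], [[0.003, 0.012, 0], [0, 0, 0.0582]], [[0.003, 0.009, 0], [0, 0, 0.0582]], [[0.003, 0.006, 0], [0, 0, 0.0582]], [[0.003, 0.003, 0], [0, 0, 0.0582]]]}}

```text
time_s: 38.12
ee_pos: [581.9, 267.6, 214.1]
ee_rot: [-159.9, 0.0, 110.0]
force: [-0.2, -0.9, -1.0]
gripper_width: 20.1
```

```bash
python3 - <<'E'
from h import *
t=grab('top','t18');s=grab('side','s18');st()
crop(t,100,125,300,275,4,'f4');crop(s,160,90,320,210,4,'f5')
print(pan(t),ring(t))
E
```

```text
t 38.22 pos [581.9 267.8 214. ] rot [-1.5991e+02  1.0000e-02  1.0984e+02] F [-0.3  0.8 -1.8] w 19.8 q [ 23.  36.  63.   1. 101. -87.]
(array([511.5, 216.4]), np.float64(54.1), np.int64(105), 1117) (array([500.016288  , 235.87892967]), np.float64(61.89488418208242), np.int64(108), 925)
```

View pics/f4.png

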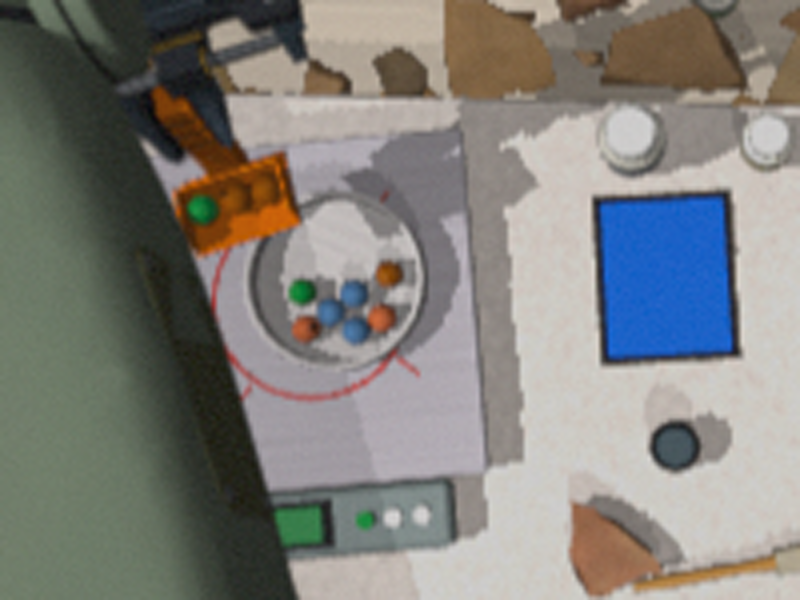

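View pics/f5.png

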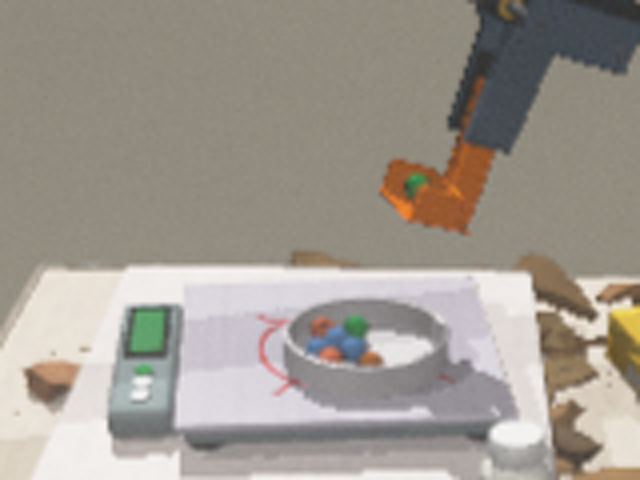

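Request:
{"fn": "drive_tool", "kwargs": {"motion": [[[-0.00064, -0.00271, 0], [0, 0, 0]], [[-0.00064, -0.00271, -0.005], [0.01177, -0.03287, 0]], [[-0.00064, -0.00271, -0.005], [0.01177, -0.03287, 0]], [[-0.00064, -0.00271, -0.005], [0.01177, -0.03287, 0]], [[-0.00064, -0.00271, -0.005], [0.01177, -0.03287, 0]], [[-0.00064, -0.00271, -0.005], [0.01177, -0.03287, 0]], [[-0.00064, -0.00271, -0.006], [0.01177, -0.03287, 0]], [[-0.00064, -0.00271, -0.006], [0.01177, -0.03287, 0]], [[-0.00064, -0.00271, -0.006], [0.01177, -0.03287, 0]], [[-0.00064, -0.00271, -0.007], [0.01177, -0.03287, 0]]]}}

```text
time_s: 39.05
ee_pos: [575.4, 238.0, 165.3]
ee_rot: [-178.1, 0.0, 109.6]
force: [-0.5, 0.2, -0.9]
gripper_width: 19.9
```

Request:
{"fn": "drive_tool", "kwargs": {"motion": [[[-0.00235, -0.00084, 0.0014], [0.01471, -0.04108, 0]], [[-0.00245, -0.00088, 0.0013], [0.01471, -0.04108, 0]], [[-0.00245, -0.00088, 0.0012], [0.01471, -0.04108, 0]], [[-0.00254, -0.00091, 0.0011], [0.01471, -0.04108, 0]], [[-0.00264, -0.00094, 0.0009], [0.01471, -0.04108, 0]], [[-0.00264, -0.00094, 0.0008], [0.01471, -0.04108, 0]], [[-0.00273, -0.00098, 0.0007], [0.01471, -0.04108, 0]], [[-0.00282, -0.00101, 0.0006], [0.01471, -0.04108, 0]], [[-0.00282, -0.00101, 0.0005], [0.01471, -0.04108, 0]], [[-0.00282, -0.00101, 0.0003], [0.01471, -0.04108, 0]]]}}

```text
time_s: 39.88
ee_pos: [548.7, 228.6, 174.1]
ee_rot: [156.9, 0.0, 109.6]
force: [-0.2, -0.7, -1.1]
gripper_width: 19.9
```

```bash
python3 - <<'E'
from h import *
s=grab('side','s19');st()
crop(s,160,90,320,210,5,'f6')
E
```

```text
t 39.93 pos [545.9 227.6 172.8] rot [1.5711e+02 3.0000e-02 1.0958e+02] F [-3.1 -1.6 -2.7] w 19.8 q [ 22.  11. 110.  -2.  36. -86.]
```

View pics/f6.png

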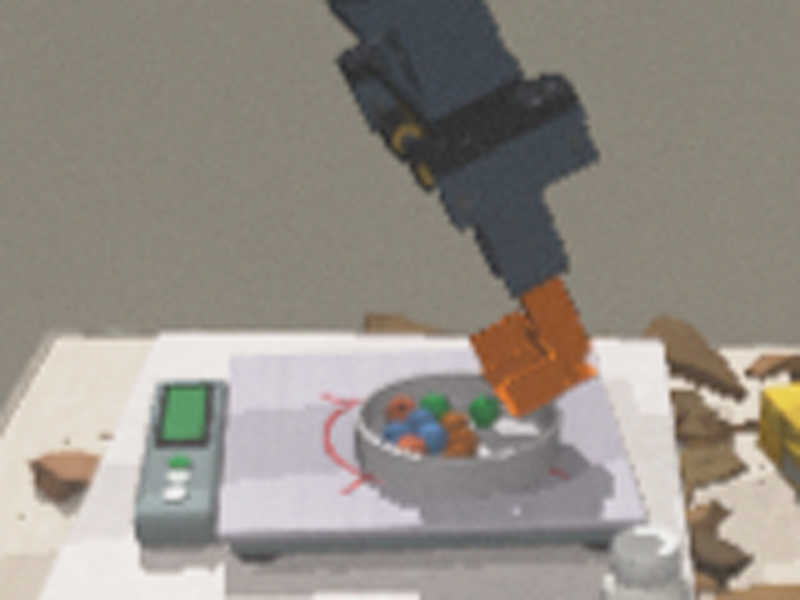

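Request:
{"fn": "drive_tool", "kwargs": {"motion": [[[0, 0, 0.006], [-0.01353, 0.03779, 0]], [[0, 0, 0.006], [-0.01353, 0.03779, 0]], [[0, 0, 0.006], [-0.01353, 0.03779, 0]], [[0, 0, 0.006], [-0.01353, 0.03779, 0]], [[0, 0, 0.006], [-0.01353, 0.03779, 0]], [[0, 0, 0.006], [-0.01353, 0.03779, 0]], [[0, 0, 0.006], [-0.01353, 0.03779, 0]], [[0, 0, 0.006], [-0.01353, 0.03779, 0]], [[0, 0, 0.006], [-0.01353, 0.03779, 0]], [[0, 0, 0.006], [-0.01353, 0.03779, 0]]]}}

```text
time_s: 40.77
ee_pos: [549.4, 229.1, 234.6]
ee_rot: [-179.8, 0.0, 109.6]
force: [-0.1, -0.3, -0.4]
gripper_width: 19.3
```

Request:
{"fn": "drive_tool", "kwargs": {"motion": [[[-0.0014, -0.0117, 0], [0, 0, -0.0957]], [[-0.0014, -0.0117, 0], [0, 0, -0.0957]], [[-0.0014, -0.0117, 0], [0, 0, -0.0957]], [[-0.0014, -0.0117, 0], [0, 0, -0.0957]], [[-0.0014, -0.0117, 0], [0, 0, -0.0957]], [[-0.0014, -0.0117, 0], [0, 0, -0.0957]], [[-0.0014, -0.0117, 0], [0, 0, -0.0957]], [[-0.0014, -0.0117, 0], [0, 0, -0.0957]], [[-0.0014, -0.0117, 0], [0, 0, -0.0957]], [[-0.0014, -0.0117, 0], [0, 0, -0.0957]]]}}

```text
time_s: 41.6
ee_pos: [535.1, 111.6, 234.2]
ee_rot: [-180.0, 0.1, 54.5]
force: [0.6, -0.6, -1.1]
gripper_width: 20.2
```

Request:
{"fn": "drive_tool", "kwargs": {"motion": [[[-0.0014, -0.0117, 0], [0, 0, -0.0957]], [[-0.0014, -0.0117, 0], [0, 0, -0.0957]], [[-0.0014, -0.0117, 0], [0, 0, -0.0957]], [[-0.0014, -0.0117, 0], [0, 0, -0.0957]], [[-0.0014, -0.0117, 0], [0, 0, -0.0957]], [[-0.0014, -0.0117, 0], [0, 0, -0.0957]], [[-0.0014, -0.0117, 0], [0, 0, -0.0957]], [[-0.0014, -0.0117, 0], [0, 0, -0.0957]], [[-0.0014, -0.0117, 0], [0, 0, -0.0957]], [[-0.0014, -0.0117, 0], [0, 0, -0.0957]]]}}

```text
time_s: 42.43
ee_pos: [520.9, -5.2, 234.2]
ee_rot: [180.0, 0.1, -0.3]
force: [0.5, 0.4, -1.3]
gripper_width: 19.6
```

Request:
{"fn": "drive_tool", "kwargs": {"motion": [[[0, 0, 0], [0, 0, 0]], [[0, 0, 0], [0, 0, 0]], [[0, 0, 0], [0, 0, 0]], [[0, 0, 0], [0, 0, 0]], [[0, 0, 0], [0, 0, 0]], [[0, 0, 0], [0, 0, 0]], [[0, 0, 0], [0, 0, 0]], [[0, 0, 0], [0, 0, 0]], [[0, 0, 0], [0, 0, 0]], [[0, 0, 0], [0, 0, 0]]]}}

```text
time_s: 43.27
ee_pos: [521.7, -4.0, 234.1]
ee_rot: [180.0, 0.0, 0.1]
force: [-0.1, 0.1, -1.2]
gripper_width: 19.9
```

```bash
python3 - <<'E'
from h import *
t=grab('top','t20');s=grab('side','s20');st()
crop(t,120,140,320,290,4,'g1');crop(s,160,90,320,260,4,'g2')
print(pan(t),ring(t))
E
```

```text
t 43.37 pos [521.7  -4.  234.1] rot [1.7998e+02 4.0000e-02 8.0000e-02] F [ 0.   0.1 -0.5] w 19.6 q [-2. 13. 94. -0. 73. -2.]
(array([509.9, 216.3]), np.float64(53.6), np.int64(108), 1022) (array([499.16233792, 235.69458566]), np.float64(62.10527469390583), np.int64(142), 370)
```

View pics/g1.png

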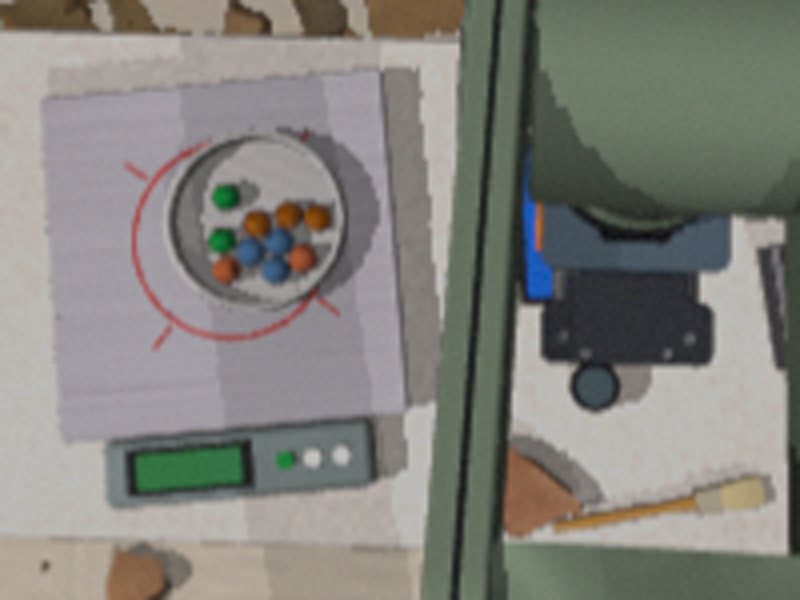

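View pics/g2.png

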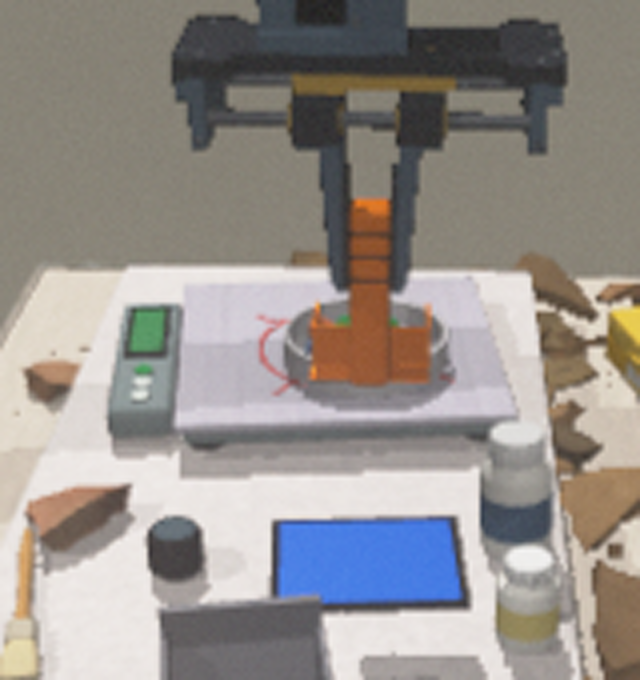

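Request:
{"fn": "drive_tool", "kwargs": {"motion": [[[0, 0, -0.02], [0, 0, 0]], [[0, 0, -0.025], [0, 0, 0]], [[0, 0, -0.025], [0, 0, 0]], [[0, 0, -0.02], [0, 0, 0]], [[0, 0, -0.015], [0, 0, 0]], [[0, 0, -0.01], [0, 0, 0]], [[0, 0, -0.005], [0, 0, 0]], [[0, 0, 0], [0, 0, 0]], [[0, 0, 0], [0, 0, 0]], [[0, 0, 0], [0, 0, 0]]]}}

```text
time_s: 44.2
ee_pos: [522.6, -4.1, 115.1]
ee_rot: [180.0, -0.1, 0.1]
force: [-2.0, -0.1, -0.2]
gripper_width: 19.5
```

Request:
{"fn": "drive_tool", "kwargs": {"motion": [[[0, 0, -0.0015], [0, 0, 0]], [[0, 0, -0.0015], [0, 0, 0]], [[0, 0, -0.001], [0, 0, 0]], [[0, 0, -0.001], [0, 0, 0]], [[0, 0, -0.0005], [0, 0, 0]], [[0, 0, 0], [0, 0, 0]], [[0, 0, 0], [0, 0, 0]], [[0, 0, 0], [0, 0, 0]], [[0, 0, 0], [0, 0, 0]], [[0, 0, 0], [0, 0, 0]]]}}

```text
time_s: 45.03
ee_pos: [521.8, -4.1, 109.6]
ee_rot: [180.0, 0.0, 0.1]
force: [-1.2, -1.1, 6.2]
gripper_width: 19.7
```

Request:
{"fn": "drive_tool", "kwargs": {"motion": [[[0, 0, 0.0003], [0, 0, 0]], [[0, 0, 0], [0, 0, 0]], [[0, 0, 0], [0, 0, 0]], [[0, 0, 0], [0, 0, 0]], [[0, 0, 0], [0, 0, 0]], [[0, 0, 0], [0, 0, 0]], [[0, 0, 0], [0, 0, 0]], [[0, 0, 0], [0, 0, 0]], [[0, 0, 0], [0, 0, 0]], [[0, 0, 0], [0, 0, 0]]], "claw": 0.5, "force": 20}}

```text
time_s: 45.87
ee_pos: [521.7, -4.1, 108.9]
ee_rot: [180.0, 0.0, 0.1]
force: [1.5, 0.8, 0.5]
gripper_width: 45.7
```

Request:
{"fn": "drive_tool", "kwargs": {"motion": [[[0, 0, 0.005], [0, 0, 0]], [[0, 0, 0.01], [0, 0, 0]], [[0, 0, 0.015], [0, 0, 0]], [[0, 0, 0.02], [0, 0, 0]], [[0, 0, 0.02], [0, 0, 0]], [[0, 0, 0.02], [0, 0, 0]], [[0, 0, 0.02], [0, 0, 0]], [[0, 0, 0], [0, 0, 0]], [[0, 0, 0], [0, 0, 0]], [[0, 0, 0], [0, 0, 0]]]}}

```text
time_s: 46.7
ee_pos: [521.1, -4.1, 218.5]
ee_rot: [180.0, 0.1, 0.1]
force: [0.1, -0.8, 0.1]
gripper_width: 46.0
```

```bash
python3 - <<'E'
from h import *
s=grab('side','s21');st();t=grab('top','t21')
crop(s,160,90,320,260,4,'g3');crop(t,125,145,225,270,6,'g4');print(pan(t),ring(t))
E
```

```text
t 46.75 pos [520.9  -4.1 218. ] rot [1.7999e+02 1.6000e-01 7.0000e-02] F [ 0.1 -0.1  0.9] w 45.4 q [-2. 13. 96. -0. 71. -2.]
(array([509.3, 216.1]), np.float64(53.8), np.int64(114), 1042) (array([499.31322188, 235.21101378]), np.float64(62.31704223993659), np.int64(142), 374)
```

View pics/g3.png

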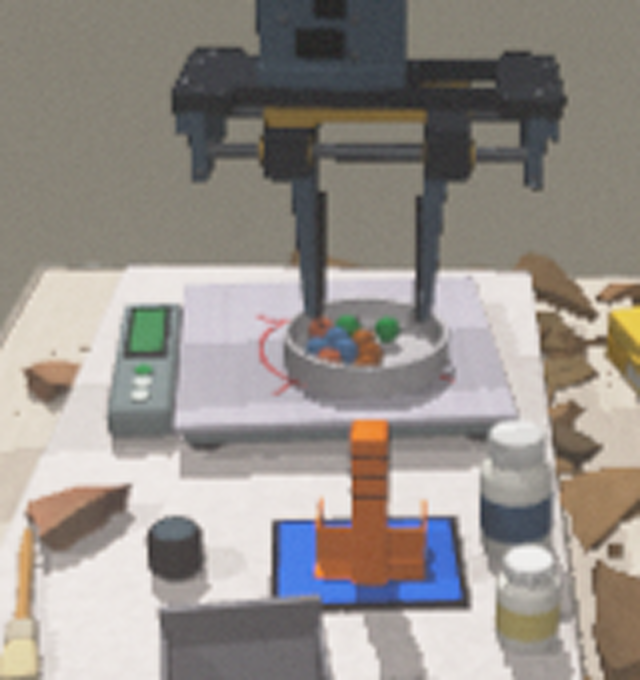

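View pics/g4.png

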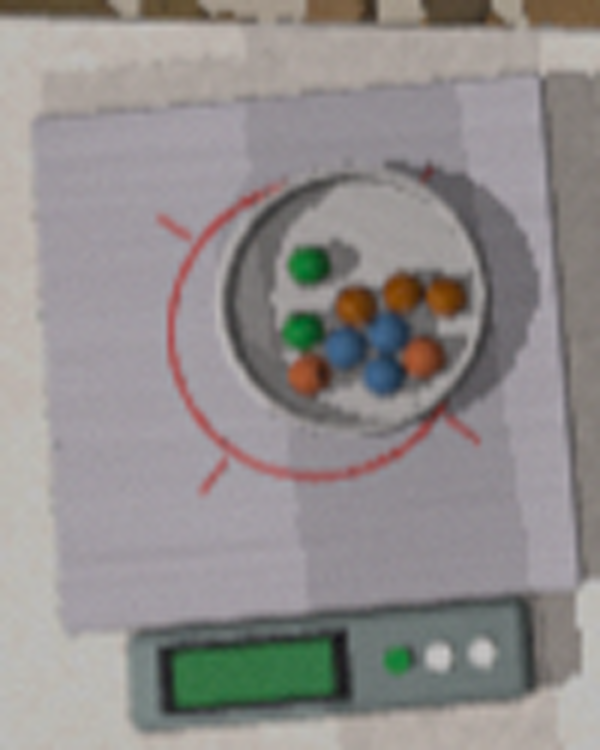

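Request:
{"fn": "drive_tool", "kwargs": {"motion": [[[-0.0026, 0.0258, 0], [0, 0, 0]], [[-0.0026, 0.0258, 0], [0, 0, 0]], [[-0.0026, 0.0258, 0], [0, 0, 0]], [[-0.0026, 0.0258, 0], [0, 0, 0]], [[-0.0026, 0.0258, 0], [0, 0, 0]], [[0, 0, -0.02], [0, 0, 0]], [[0, 0, -0.02], [0, 0, 0]], [[0, 0, -0.02], [0, 0, 0]], [[0, 0, -0.02], [0, 0, 0]], [[0, 0, 0], [0, 0, 0]]], "claw": 0}}

```text
time_s: 47.63
ee_pos: [505.2, 124.3, 134.2]
ee_rot: [179.9, 0.6, 0.1]
force: [0.1, 0.2, -0.9]
gripper_width: 0.5
```

Request:
{"fn": "drive_tool", "kwargs": {"motion": [[[0, 0, -0.02], [0, 0, 0]], [[0, 0, -0.02], [0, 0, 0]], [[0, 0, -0.01], [0, 0, 0]], [[0, 0, -0.002], [0, 0, 0]], [[0, 0, 0], [0, 0, 0]], [[0, 0, 0], [0, 0, 0]], [[0, 0, 0], [0, 0, 0]], [[0, 0, 0], [0, 0, 0]], [[0, 0, 0], [0, 0, 0]], [[0, 0, 0], [0, 0, 0]]]}}

```text
time_s: 48.47
ee_pos: [508.9, 125.0, 87.4]
ee_rot: [180.0, -0.0, 0.1]
force: [0.2, -0.3, 0.8]
gripper_width: 0.5
```

Request:
{"fn": "drive_tool", "kwargs": {"motion": [[[0, 0.008, 0], [0, 0, 0]], [[0, 0.006, 0], [0, 0, 0]], [[0, 0.003, 0], [0, 0, 0]], [[0, 0.002, 0], [0, 0, 0]], [[0, 0.002, 0], [0, 0, 0]], [[0, 0.002, 0], [0, 0, 0]], [[0, 0.002, 0], [0, 0, 0]], [[0, 0.002, 0], [0, 0, 0]], [[0, 0.0015, 0], [0, 0, 0]], [[0, 0.0015, 0], [0, 0, 0]]]}}

```text
time_s: 49.3
ee_pos: [508.7, 154.9, 86.9]
ee_rot: [180.0, 0.0, 0.1]
force: [-0.6, -3.9, 1.9]
gripper_width: 0.0
```

Request:
{"fn": "drive_tool", "kwargs": {"motion": [[[0, 0.0015, 0], [0, 0, 0]], [[0, 0.0015, 0], [0, 0, 0]], [[0, 0.0012, 0], [0, 0, 0]], [[0, 0.001, 0], [0, 0, 0]], [[0, 0.0008, 0], [0, 0, 0]], [[0, 0.0005, 0], [0, 0, 0]], [[0, 0, 0], [0, 0, 0]], [[0, 0, 0], [0, 0, 0]], [[0, -0.002, 0], [0, 0, 0]], [[0, -0.008, 0], [0, 0, 0]]]}}

```text
time_s: 50.13
ee_pos: [508.8, 152.5, 86.7]
ee_rot: [-179.9, 0.0, 0.1]
force: [-0.2, 0.7, 0.5]
gripper_width: 0.8
```

Request:
{"fn": "drive_tool", "kwargs": {"motion": [[[0, -0.015, 0.005], [0, 0, 0]], [[0, -0.01, 0.025], [0, 0, 0]], [[0, 0, 0.03], [0, 0, 0]], [[0, 0, 0.035], [0, 0, 0]], [[0, 0, 0.035], [0, 0, 0]], [[0.02, -0.01, 0], [0, 0, 0.12]], [[0.02, -0.02, 0], [0, 0, 0.12]], [[0.02, -0.02, 0], [0, 0, 0.12]], [[0.02, -0.02, 0], [0, 0, 0.12]], [[0, 0, 0], [0, 0, 0.12]]]}}

```text
time_s: 50.97
ee_pos: [591.9, 53.1, 216.2]
ee_rot: [179.9, -0.0, 34.6]
force: [-0.3, -0.1, -0.1]
gripper_width: 0.7
```

```bash
python3 - <<'E'
from h import *
s=grab('side','s22');st();t=grab('top','t22')
crop(t,125,145,225,270,6,'h1');print(pan(t),ring(t))
E
```

```text
t 51.02 pos [590.   54.5 216. ] rot [-1.7999e+02  3.0000e-02  3.4830e+01] F [ 0.6  0.4 -0.1] w 0.4 q [  4.  20.  87.  -0.  73. -31.]
(array([512.3, 235.1]), np.float64(53.9), np.int64(76), 1099) (array([496.58824817, 238.22290467]), np.float64(59.103369560661484), np.int64(72), 191)
```

View pics/h1.png

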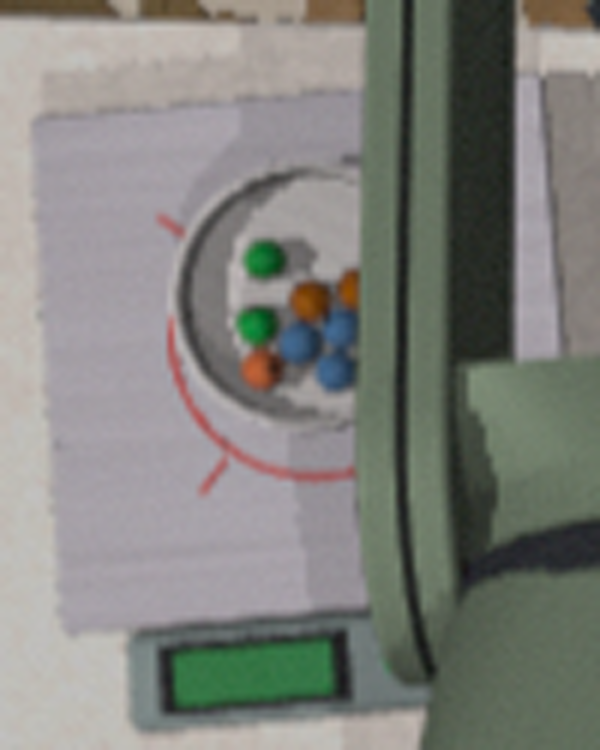

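Request:
{"fn": "drive_tool", "kwargs": {"motion": [[[0.0019, 0.0199, 0], [0, 0, 0.107]], [[0.0019, 0.0199, 0], [0, 0, 0.107]], [[0.0019, 0.0199, 0], [0, 0, 0.107]], [[0.0019, 0.0199, 0], [0, 0, 0.107]], [[0.0019, 0.0199, 0], [0, 0, 0.107]], [[0.0019, 0.0199, 0], [0, 0, 0.107]], [[0.0019, 0.0199, 0], [0, 0, 0.107]], [[0.0019, 0.0199, 0], [0, 0, 0.107]], [[0.0019, 0.0199, 0], [0, 0, 0.107]], [[0, 0, 0], [0, 0, 0]]]}}

```text
time_s: 51.9
ee_pos: [605.0, 239.5, 216.5]
ee_rot: [-180.0, -0.1, 89.8]
force: [-0.4, -0.0, 0.3]
gripper_width: 0.1
```

Request:
{"fn": "drive_tool", "kwargs": {"motion": [[[0, 0, -0.03], [0, 0, 0]], [[0, 0, -0.03], [0, 0, 0]], [[0, 0, -0.03], [0, 0, 0]], [[0, 0, -0.025], [0, 0, 0]], [[0, 0, -0.014], [0, 0, 0]], [[0, 0, 0], [0, 0, 0]], [[0, 0, 0], [0, 0, 0]], [[0, 0, 0], [0, 0, 0]], [[0, 0, 0], [0, 0, 0]], [[0, 0, 0], [0, 0, 0]]]}}

```text
time_s: 52.73
ee_pos: [606.5, 235.8, 89.5]
ee_rot: [179.8, -0.0, 89.6]
force: [-0.2, -0.5, -0.5]
gripper_width: 0.6
```

Request:
{"fn": "drive_tool", "kwargs": {"motion": [[[-0.008, 0, 0], [0, 0, 0]], [[-0.006, 0, 0], [0, 0, 0]], [[-0.003, 0, 0], [0, 0, 0]], [[-0.002, 0, 0], [0, 0, 0]], [[-0.002, 0, 0], [0, 0, 0]], [[-0.002, 0, 0], [0, 0, 0]], [[-0.002, 0, 0], [0, 0, 0]], [[-0.0015, 0, 0], [0, 0, 0]], [[-0.0015, 0, 0], [0, 0, 0]], [[0, 0, 0], [0, 0, 0]]]}}

```text
time_s: 53.57
ee_pos: [577.9, 235.6, 88.1]
ee_rot: [180.0, 0.0, 89.6]
force: [3.0, 0.8, 1.0]
gripper_width: 0.6
```

Request:
{"fn": "drive_tool", "kwargs": {"motion": [[[-0.0015, 0, 0], [0, 0, 0]], [[-0.0012, 0, 0], [0, 0, 0]], [[-0.001, 0, 0], [0, 0, 0]], [[-0.0008, 0, 0], [0, 0, 0]], [[-0.0005, 0, 0], [0, 0, 0]], [[-0.0003, 0, 0], [0, 0, 0]], [[0, 0, 0], [0, 0, 0]], [[0, 0, 0], [0, 0, 0]], [[0.002, 0, 0], [0, 0, 0]], [[0.008, 0, 0], [0, 0, 0]]]}}

```text
time_s: 54.4
ee_pos: [580.3, 235.3, 87.2]
ee_rot: [-179.7, 0.1, 89.6]
force: [0.3, -0.0, -0.9]
gripper_width: 0.3
```

Request:
{"fn": "drive_tool", "kwargs": {"motion": [[[0.015, 0, 0.005], [0, 0, 0]], [[0.01, 0, 0.025], [0, 0, 0]], [[0, 0, 0.03], [0, 0, 0]], [[0, 0, 0.035], [0, 0, 0]], [[0, 0, 0.035], [0, 0, 0]], [[0, -0.03, 0], [0, 0, 0]], [[-0.02, -0.035, 0], [0, 0, 0]], [[-0.02, -0.035, 0], [0, 0, 0]], [[-0.02, -0.04, 0], [0, 0, 0]], [[-0.02, -0.04, 0], [0, 0, 0]]]}}

```text
time_s: 55.23
ee_pos: [528.5, 59.8, 217.1]
ee_rot: [-179.9, 0.0, 89.7]
force: [0.7, -0.9, -0.6]
gripper_width: 0.8
```

Request:
{"fn": "drive_tool", "kwargs": {"motion": [[[-0.01, -0.04, 0], [0, 0, 0]], [[-0.01, -0.04, 0], [0, 0, 0]], [[-0.01, -0.04, 0], [0, 0, 0]], [[-0.01, -0.04, 0], [0, 0, 0]], [[-0.01, -0.04, 0], [0, 0, 0]], [[0, -0.03, 0], [0, 0, 0]], [[0, -0.03, 0], [0, 0, 0]], [[0, 0, 0], [0, 0, 0]], [[0, 0, 0], [0, 0, 0]], [[0, 0, 0], [0, 0, 0]]]}}

```text
time_s: 56.07
ee_pos: [479.8, -198.5, 217.3]
ee_rot: [-179.9, -0.1, 89.6]
force: [-0.0, 0.6, 0.9]
gripper_width: 0.5
```

```bash
python3 - <<'E'
from h import *
s=grab('side','s23');st();t=grab('top','t23')
crop(t,125,145,225,270,6,'h2');crop(s,190,150,310,260,6,'h3');print(pan(t),ring(t))
E
```

```text
t 56.12 pos [ 480.  -198.   217.5] rot [-1.7994e+02 -3.0000e-02  8.9660e+01] F [1.3 0.4 0. ] w 0.3 q [ -24.   13.   96.    0.   71. -113.]
(array([499.3, 236.1]), np.float64(53.7), np.int64(123), 880) (array([498.9194489 , 235.00701805]), np.float64(62.00564155077461), np.int64(163), 381)
```

View pics/h2.png

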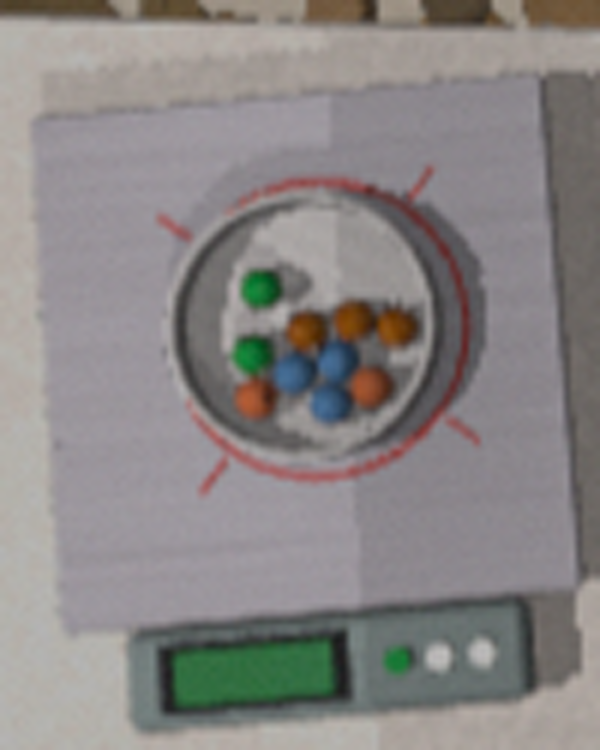

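View pics/h3.png

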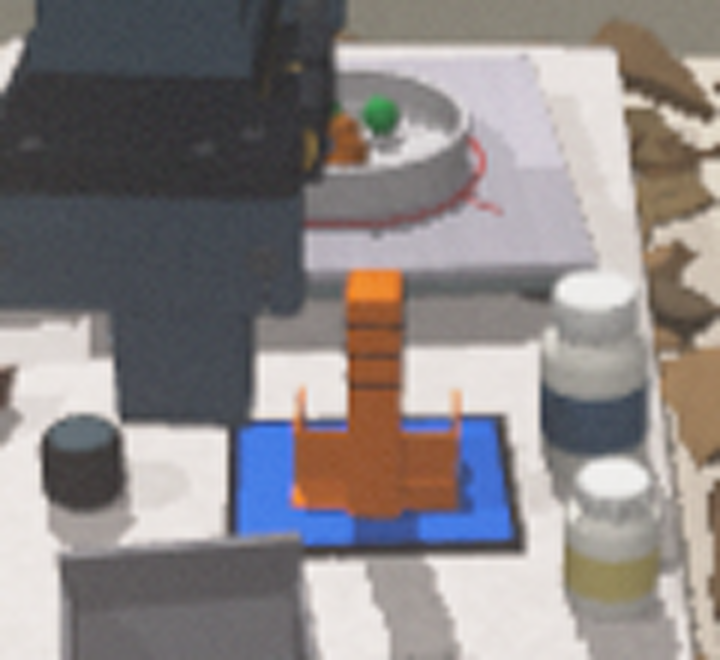

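Request:
{"fn": "drive_tool", "kwargs": {"motion": [[[0, 0, 0], [0, 0, 0]], [[0, 0, 0], [0, 0, 0]], [[0, 0, 0], [0, 0, 0]], [[0, 0, 0], [0, 0, 0]], [[0, 0, 0], [0, 0, 0]], [[0, 0, 0], [0, 0, 0]], [[0, 0, 0], [0, 0, 0]], [[0, 0, 0], [0, 0, 0]], [[0, 0, 0], [0, 0, 0]], [[0, 0, 0], [0, 0, 0]]]}}

```text
time_s: 57.0
ee_pos: [480.1, -199.1, 217.9]
ee_rot: [180.0, 0.0, 89.6]
force: [-0.6, -0.5, -0.4]
gripper_width: 0.7
```

```bash
python3 - <<'E'
from h import *
t=grab('top','t24');print(pan(t),ring(t));st()
print(env.job_done())
E
```

```text
(array([499.7, 236.3]), np.float64(53.6), np.int64(124), 967) (array([498.32402451, 235.31314383]), np.float64(62.5281801145118), np.int64(159), 382)
t 57.05 pos [ 480.2 -199.1  217.9] rot [1.7998e+02 4.0000e-02 8.9620e+01] F [-0.2  0.4  0.3] w 0.4 q [ -24.   13.   96.   -0.   70. -113.]
the job is handed in; nothing more can be done
None
```

I handed the job in at about 57 s, with all ten beads in the pan, the pan back inside the ring and the scoop standing on its mat.

- **Centring the empty pan:** I pushed it into the ring with the shut fingers. The camera then put it about 2 mm off the dot, inside the 5 mm limit.
- **Moving the beads:** Two scoops did it, seven beads then three, tipped straight into the pan. The fingers stayed well above the beads throughout.
- **The knock:** The pan was shoved about 2 cm aside just before the second tip. I tipped into it where it stood, set the scoop down, then pushed the pan back in two pushes, one along y and one along x.

**Last checks:**
- **Pan:** The last fit put its axis about 1.7 mm from the ring centre; the fit before that gave about 1.2 mm.
- **Beads:** All ten were counted in the pan in the top view.
- **Scoop:** It stood upright on the mat, with its base about 3 mm from the mat's centre, going by where I released it.
- **Bystanders:** The bottles and loupe were where they started, by eye.
- **Disagreements:** Two fits taken with the arm blocking the view were wrong, and I set them aside. Pan fits varied by 1–2 mm between pictures.

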